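# Check the tea tins and set the tea corner

### The job

Set up the tea corner: lift the lid of every tea tin and open it right back, well past upright, until all the tins stand open together, finding out as you go which lids swing freely and which hinges are stiff and hold the lid wherever it is let go. Then shut them all, stand the free-swinging tins on the flat wooden board and the stiff ones in the rimmed steel tray, and turn the milk jug, still in the middle of its trivet, so that its spout points over the brass mark. Leave everything upright, at rest and shut, and leave the other things on the worktop where they are.

Things in the scene. Friction and masses are not known exactly. Their poses are not given: they have to be found in the camera images.
- tin_a: One of up to four identical plain steel tea tins (absent ones read None), loose, 0.34 to 0.5 kg with the tea brick inside. Box 80 mm (its x) by 62 mm (its y) by 42 mm high with the lid shut; origin at the centre of its underside, z up. The lid hinges along its top +x edge (axis parallel to y, 40 mm from the centre, 36.5 mm up); a thumb tab sticks out over the -x side. The tins look alike and differ only in their hinges: trying the lid shows which are stiff.
- lid_a (a joint): Lid of tin_a: 0 shut, 1.57 standing upright, 2.2 leaning right back on its stop; it lifts at the tab end. A free lid has almost no friction: let go part open it drops shut, let go past upright (beyond about 1.7) it falls back to the stop. A stiff hinge holds the lid wherever it is let go, and takes about 0.5 N at the tab to move. The lid is 58 mm wide, 5 mm thick, 0.04 kg.
- tab_a (a point): Grip point on the thumb tab of tin_a, on the lid's middle line, 108 mm from the hinge axis (28 mm past the lid's edge, 39 mm above the tin's underside when shut). The tab is 12 to 14 mm wide across the tin's y, 5 mm thick, and ends in a round 12 mm barrel lying across, 2 mm beyond this point, so pinched across y it can pivot in the grip.
- tin_b: One of up to four identical plain steel tea tins (absent ones read None), loose, 0.34 to 0.5 kg with the tea brick inside. Box 80 mm (its x) by 62 mm (its y) by 42 mm high with the lid shut; origin at the centre of its underside, z up. The lid hinges along its top +x edge (axis parallel to y, 40 mm from the centre, 36.5 mm up); a thumb tab sticks out over the -x side. The tins look alike and differ only in their hinges: trying the lid shows which are stiff.
- lid_b (a joint): Lid of tin_b: 0 shut, 1.57 standing upright, 2.2 leaning right back on its stop; it lifts at the tab end. A free lid has almost no friction: let go part open it drops shut, let go past upright (beyond about 1.7) it falls back to the stop. A stiff hinge holds the lid wherever it is let go, and takes about 0.5 N at the tab to move. The lid is 58 mm wide, 5 mm thick, 0.04 kg.
- tab_b (a point): Grip point on the thumb tab of tin_b, on the lid's middle line, 108 mm from the hinge axis (28 mm past the lid's edge, 39 mm above the tin's underside when shut). The tab is 12 to 14 mm wide across the tin's y, 5 mm thick, and ends in a round 12 mm barrel lying across, 2 mm beyond this point, so pinched across y it can pivot in the grip.
- tin_c: One of up to four identical plain steel tea tins (absent ones read None), loose, 0.34 to 0.5 kg with the tea brick inside. Box 80 mm (its x) by 62 mm (its y) by 42 mm high with the lid shut; origin at the centre of its underside, z up. The lid hinges along its top +x edge (axis parallel to y, 40 mm from the centre, 36.5 mm up); a thumb tab sticks out over the -x side. The tins look alike and differ only in their hinges: trying the lid shows which are stiff.
- lid_c (a joint): Lid of tin_c: 0 shut, 1.57 standing upright, 2.2 leaning right back on its stop; it lifts at the tab end. A free lid has almost no friction: let go part open it drops shut, let go past upright (beyond about 1.7) it falls back to the stop. A stiff hinge holds the lid wherever it is let go, and takes about 0.5 N at the tab to move. The lid is 58 mm wide, 5 mm thick, 0.04 kg.
- tab_c (a point): Grip point on the thumb tab of tin_c, on the lid's middle line, 108 mm from the hinge axis (28 mm past the lid's edge, 39 mm above the tin's underside when shut). The tab is 12 to 14 mm wide across the tin's y, 5 mm thick, and ends in a round 12 mm barrel lying across, 2 mm beyond this point, so pinched across y it can pivot in the grip.
- tin_d: One of up to four identical plain steel tea tins (absent ones read None), loose, 0.34 to 0.5 kg with the tea brick inside. Box 80 mm (its x) by 62 mm (its y) by 42 mm high with the lid shut; origin at the centre of its underside, z up. The lid hinges along its top +x edge (axis parallel to y, 40 mm from the centre, 36.5 mm up); a thumb tab sticks out over the -x side. The tins look alike and differ only in their hinges: trying the lid shows which are stiff.
- lid_d (a joint): Lid of tin_d: 0 shut, 1.57 standing upright, 2.2 leaning right back on its stop; it lifts at the tab end. A free lid has almost no friction: let go part open it drops shut, let go past upright (beyond about 1.7) it falls back to the stop. A stiff hinge holds the lid wherever it is let go, and takes about 0.5 N at the tab to move. The lid is 58 mm wide, 5 mm thick, 0.04 kg.
- tab_d (a point): Grip point on the thumb tab of tin_d, on the lid's middle line, 108 mm from the hinge axis (28 mm past the lid's edge, 39 mm above the tin's underside when shut). The tab is 12 to 14 mm wide across the tin's y, 5 mm thick, and ends in a round 12 mm barrel lying across, 2 mm beyond this point, so pinched across y it can pivot in the grip.
- board: Dark wooden serving board, fixed: 125 mm (x) by 300 mm (y), 15 mm thick, flat top without a rim; origin at the centre of its underside, not turned. Room for two tins side by side, for instance 70 mm either side of its middle along y.
- tray: Dark steel tray, fixed: 125 mm (x) by 300 mm (y), with a rim 14 mm high, walls and floor 4 mm thick; origin at the centre of its underside, not turned. Room for two tins side by side, for instance 70 mm either side of its middle along y.
- trivet: Round cork trivet, fixed, 130 mm across, 8 mm thick; origin at the centre of its underside; its +x points to its brass mark, a 22 by 8 mm bar inlaid in the top 52 mm from the centre.
- jug: Small lidded aluminium milk jug standing on the middle of the trivet, loose, 0.17 to 0.35 kg: round body 54 mm across up to 72 mm high, narrowing to a 32 mm neck, 107 mm high to the top of its black knob. Origin at the centre of its underside; the spout leaves the shoulder towards its +x from 62 mm up.
- spout (a point): Tip of the jug's spout, 55 mm out from the jug's axis and 88 mm above its underside.
- mill: Wooden pepper mill, 44 mm across, 128 mm high; a bystander, to be left alone. Origin on its underside at the centre.
- mug: White mug, 76 mm across, 85 mm high; a bystander, to be left alone. Origin on its underside at the centre.
- honey: Amber honey jar, 66 mm across, 85 mm high; a bystander, to be left alone. Origin on its underside at the centre.
- bowl: Small blue bowl, 90 mm across, 40 mm high; a bystander, to be left alone. Origin on its underside at the centre.
- spoon: Wooden spoon lying down, 170 mm long; a bystander, to be left alone. Origin on its underside at mid-length.
- matches: Cardboard matchbox, 36 by 54 by 14 mm; a bystander, to be left alone. Origin on its underside at the centre.
- tealight: Tealight, 38 mm across, 16 mm high; a bystander, to be left alone. Origin on its underside at the centre.
Not all that is in view belongs to the job. Leave any purple or red look-alike of the tin_d alone.

How it is judged:
On the way:
1. all the tins present stand open together, lids past upright (value of joint each of lid_a, lid_b, lid_c, lid_d above 1.6 rad), for 0.3 s.
At the end, for the whole second after the job is handed in: Free tins flat on the board, stiff ones flat on the tray floor: centres within 30 mm (x) and 120 mm (y) of its middle, tilt under 0.08, lids under 0.1. Jug upright within 18 mm of the trivet centre, spout tip within 14 mm of the centre-to-mark line, mark side. All at rest (x of tin_a in the frame of board between -0.03 and 0.03 m and y of tin_a in the frame of board between -0.12 and 0.12 m and z of tin_a in the frame of board between 0.012 and 0.02 m and angle between each of tin_a, tin_b, tin_c, tin_d, jug's own z axis and vertical below 0.08 rad and value of joint each of lid_a, lid_b, lid_c, lid_d below 0.1 rad and linear speed of each of tin_a, tin_b, tin_c, tin_d, jug below 0.02 m/s and x of tin_b in the frame of tray between -0.03 and 0.03 m and y of tin_b in the frame of tray between -0.12 and 0.12 m and z of tin_b in the frame of tray between 0.001 and 0.009 m and x of tin_c in the frame of board between -0.03 and 0.03 m and y of tin_c in the frame of board between -0.12 and 0.12 m and z of tin_c in the frame of board between 0.012 and 0.02 m and x of tin_d in the frame of tray between -0.03 and 0.03 m and y of tin_d in the frame of tray between -0.12 and 0.12 m and z of tin_d in the frame of tray between 0.001 and 0.009 m and horizontal distance between jug and trivet below 0.018 m and x of spout in the frame of trivet above 0.03 m and y of spout in the frame of trivet between -0.014 and 0.014 m); the robot touches nothing.
It fails at once if a bystander is shifted by more than 40 mm (distance of any of mill, mug, honey, bowl, spoon, matches, tealight from where it was at the start of the episode above 0.04 m).
It fails at once if the jug is tipped over (angle between jug's own z axis and vertical above 0.5 rad).
Of tin_a, tin_b, tin_c, tin_d only 3 to 4 are there at a start; the rules pass over those that are not, and their reading is None.
At some moment in a run one of tin_a, tin_b, tin_c, tin_d may be knocked a few centimetres aside while the robot is not near it.
Once in a run the grip may slacken for a moment while it holds something.
It also fails if it takes over 210 s, if anything falls off the work surface, if the arm or the gripper's body presses on something with over 40 N, if the wrist force passes 120 N, or if a joint passes its speed limit or range.

### The arm

A 6-joint arm with a two-finger parallel gripper is mounted at the origin on the work surface. World frame = base frame: x ahead of the robot, y to its left, z up, the work surface at z = 0. Lengths are in m, angles in rad, forces in N, time in s.
With the tool pointing down it reaches from about 0.375 to 0.9 m from the base axis. Payload 3.1 kg.
Tool frame: the origin (TCP) lies at the very end of the fingers, on their centre line; the grasp point (between the pads) lies 19 mm behind it; z points along the fingers, y is the line along which they close (so a half turn about z gives the same grasp; the last joint's range is limited). The gripper opens to 87 mm and grips with 3 to 60 N. Pads are 19 mm wide; open, the fingers measure 117 mm over their backs; the gripper's body (75 mm by 190 mm) begins 51 mm behind the grasp point.
Start: joints at [-1.327, 0.527, 1.433, -0, 1.181, -0.178], TCP at [0.256, -0.57, 0.223] pointing down, gripper open.
Joint ranges: [-3.08, 3.08], [-0.75, 2.2], [0.22, 2.44], [-1.43, 4.57], [0, 2.65], [-2.85, 2.85]. Speed limits (rad/s): [2.79, 2.79, 3.14, 3.14, 3.14, 3.14].

### API

Orientations are given as a unit quaternion [x, y, z, w].
In Python, from rig import status, viewer, robot gives the robot as it stands.
- The arm moves only by the tool arm_command, never from a script. Its arguments are lists of equal length, an entry for each row: "delta_rot": the turn, a rotation vector about the tool's x, y, z in degrees, a list of three; "delta_pos": the shift along the tool's x, y, z in m, a list of three; "gripper": the closure, from -1 (fully open) to 1 (shut). In form: {"delta_rot": [[rx, ry, rz], ...], "delta_pos": [[dx, dy, dz], ...], "gripper": [gripper, ...]}. A call has 1 to 12 rows; each row is the pose to reach, as a shift and turn from the pose commanded when the call began, along the tool's axes at that moment; what a row does not reach only later rows make up. A row lasts 1/12 s, in which the tool goes at most 41.7 mm and 7.16 degrees, less where a joint would pass 70% of its speed; a pose out of reach is approached as far as the arm can. A call with a gripper value outside its range is refused whole. The fingers move at their own pace and stop on an object; "grip_force" is the grip in N (left out, the last holds). Time passes only in rows, so rows that repeat a pose let the fingers close. It gives the time, the measured TCP pose, the force, the opening and the grip force at its end, in the units of the state.
- status.get_obs(): the state, without advancing time (a new reading comes with each control period).
- viewer.camera(name): name is "scene" or "top" or "wrist"; returns a dict with "pixels" (400x640x3 uint8, blue, green, red), "fx", "fy", "cx", "cy" (pixels), "k1" (the pictures are not rectified: a ray, as slopes to the right and down, at radius r is drawn at 1 + k1 r^2 times it, then the intrinsics apply), "pose" (4x4, takes a point from camera to world coordinates); the wrist camera has in their place "mount" (4x4, takes a point from camera to tool coordinates, whose origin is the TCP and whose axes are the flange's). Camera axes: x right, y down, z forward; pixel columns grow to the right and rows downward; lengths in m; the calibration is good to about 2 mm. A picture is of the moment at which its call begins: read the wrist's pose just before it. There is no depth.
- robot.hand_in(): hands the job in; it is judged then, once.
The state is a dict: "time": time; "q": joint angles; "joint_velocities": joint speeds; "joint_torque": joint torques, N m; "position": TCP position; "tool_rot": TCP orientation; "ft_force": force on the tool from outside, world axes, zero at the start; "moment": the same for the moment, N m; "grip_width": finger opening in m; "grip_force": force on a finger pad.
Only numpy, scipy, OpenCV 4.12 (cv2) and the standard library are available. Lean on these libraries where they do the work, as an engineer would, in place of code of your own. Each camera call takes 0.05 s, during which the arm holds its last target. There are 200 camera calls.

## Working session

There is one attempt and no reset: what is moved stays moved. The work goes in short steps, Python scripts to look and compute and a tool call to move; the robot and the scene stay as the last step left them, time stands still between calls to the robot, and variables do not carry over. Pictures are saved under pics/ and viewed, at most 14 in all, crops included, and the job is handed in when it is done.

Besides the shell and the picture viewer there is one more tool, called in YAML: its name, and indented under it one key for each argument. arm_command: Moves the arm, as the interface text tells. Its arguments: {"type":"object","properties":{"delta_rot":{"type":"array","items":{"type":"array","items":{"type":"number"}}},"delta_pos":{"type":"array","items":{"type":"array","items":{"type":"number"}}},"gripper":{"type":"array","items":{"type":"number"}},"grip_force":{"type":"number"}},"required":["delta_rot","delta_pos","gripper"]}

```bash
ls; mkdir -p pics
python3 - <<'E'
from rig import status, viewer, robot
import cv2,numpy as np
for n in ["scene","top"]:
    c=viewer.camera(n); cv2.imwrite(f"pics/{n}0.png",c["pixels"])
    print(n,c["fx"],c["fy"],c["cx"],c["cy"],c["k1"],np.round(c["pose"],4).tolist())
c=viewer.camera("wrist");print(np.round(c["mount"],4).tolist(),c["fx"],c["k1"])
o=status.get_obs();print(o)
E
```

```text
pics
scene 361.15622533374017 361.15622533374017 313.9160412912657 201.90952571025113 -0.07373575774172023 [[-0.8773, 0.3701, -0.3056, 0.8363], [0.4798, 0.6568, -0.5818, 0.6668], [-0.0146, -0.657, -0.7537, 0.8843], [0.0, 0.0, 0.0, 1.0]]
top 493.7841176718316 493.7841176718316 323.31918356686606 198.85301082295183 0.005927274553002892 [[0.0223, -0.9948, 0.099, 0.3732], [-0.9997, -0.0232, -0.0074, 0.0815], [0.0096, -0.0988, -0.9951, 1.3874], [0.0, 0.0, 0.0, 1.0]]
[[-0.001, -0.9711, -0.2386, 0.0643], [1.0, -0.0007, -0.0013, -0.0005], [0.0011, -0.2386, 0.9711, -0.1621], [0.0, 0.0, 0.0, 1.0]] 278.8608972345362 0.004070691200744418
{'time': 0.15, 'q': array([-1.32652064e+00,  5.28304663e-01,  1.43359073e+00, -4.95937092e-05,
        1.18138207e+00, -1.78520652e-01]), 'joint_velocities': array([-2.29878269e-04, -2.61201695e-03, -2.08797520e-03, -8.60602051e-04,
       -6.79458422e-04, -6.31481186e-05]), 'joint_torque': array([ 4.20737051e-04, -4.40431166e+01, -1.76843691e+01,  6.33185939e-02,
        5.52638085e-02, -8.67020367e-05]), 'position': array([ 0.25631158, -0.56942062,  0.22176993]), 'tool_rot': array([ 9.77736170e-01,  2.09836298e-01, -5.06111765e-05, -8.41194677e-04]), 'ft_force': array([-0.21203102, -1.25041546,  0.24614873]), 'moment': array([ 0.01854998, -0.0072359 ,  0.00733358]), 'grip_force': 0.0, 'grip_width': 0.08699928795516791}
```

Run:
```python
import cv2
for n in ["scene","top"]:
    i=cv2.imread(f"pics/{n}0.png"); cv2.imwrite(f"pics/{n}0b.png",cv2.resize(i,(800,500),interpolation=cv2.INTER_CUBIC))
```

```text
(no output)
```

View pics/top0b.png

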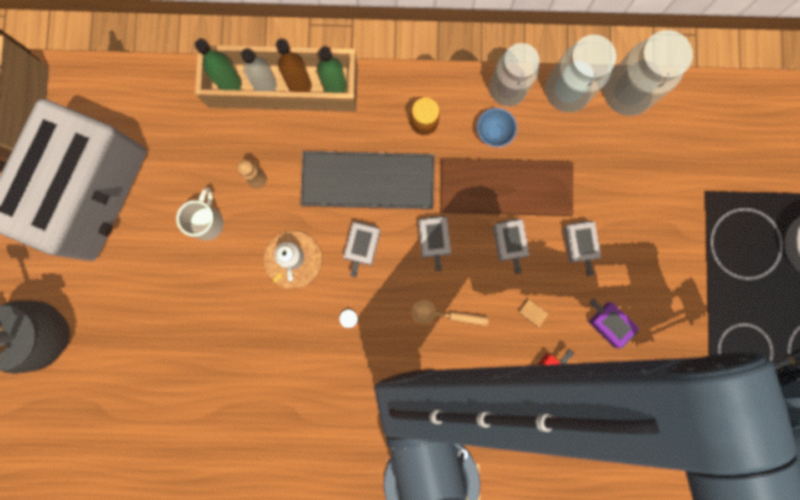

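View pics/scene0b.png

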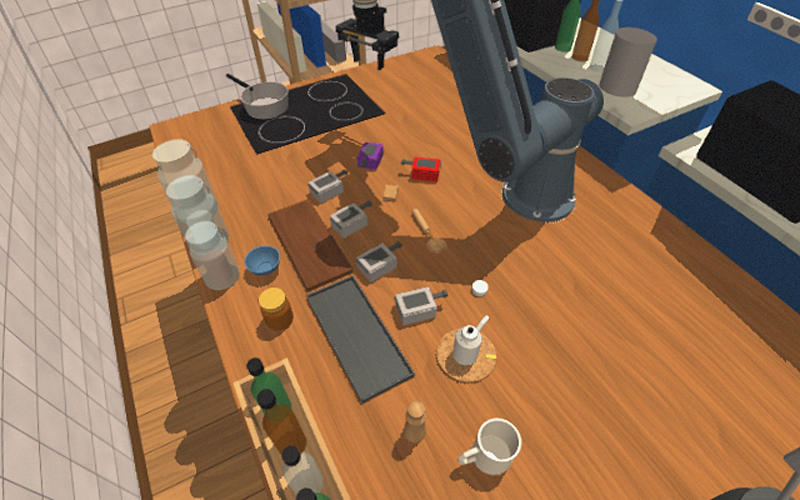

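Candidates for tins (top picture at 800 px): plain steel at (361,243), (434,237), (511,240) and (582,242). The purple one (614,325) and red one (551,360) are look-alikes to leave alone. All four steel tins have their tabs pointing to the robot. The tray is at (367,180), board (507,187), and trivet with jug (290,262). Close crops next.

```bash
cat > h.py <<'E'
import numpy as np,cv2
from scipy.spatial.transform import Rotation as R
from rig import status, viewer, robot
def ray(c,u,v,T):
    x,y=(u-c["cx"])/c["fx"],(v-c["cy"])/c["fy"]
    xu,yu=x,y
    for _ in range(20):
        s=1+c["k1"]*(xu*xu+yu*yu); xu,yu=x/s,y/s
    return T[:3,:3]@np.array([xu,yu,1.]),T[:3,3]
def w(c,u,v,z,T=None):
    d,o=ray(c,u,v,c["pose"] if T is None else T)
    return o+d*(z-o[2])/d[2]
def proj(c,p,T=None):
    T=c["pose"] if T is None else T
    q=T[:3,:3].T@(np.asarray(p)-T[:3,3]); x,y=q[:2]/q[2]; s=1+c["k1"]*(x*x+y*y)
    return np.array([c["fx"]*x*s+c["cx"],c["fy"]*y*s+c["cy"]])
def tool():
    o=status.get_obs(); T=np.eye(4); T[:3,:3]=R.from_quat(o["tool_rot"]).as_matrix(); T[:3,3]=o["position"]; return T,o
def wrist():
    T,o=tool(); c=viewer.camera("wrist"); c["pose"]=T@c["mount"]; return c
def go(p,yaw_y=None):
    """delta in tool axes to reach world TCP p, current orientation"""
    T,o=tool(); return T[:3,:3].T@(np.asarray(p)-T[:3,3])
E
python3 - <<'E'
import cv2
i=cv2.imread("pics/top0.png")
cv2.imwrite("pics/t1.png",cv2.resize(i[110:230,200:360],(800,600),interpolation=cv2.INTER_CUBIC))
cv2.imwrite("pics/t2.png",cv2.resize(i[110:230,325:485],(800,600),interpolation=cv2.INTER_CUBIC))
E
```

```text
(no output)
```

View pics/t1.png

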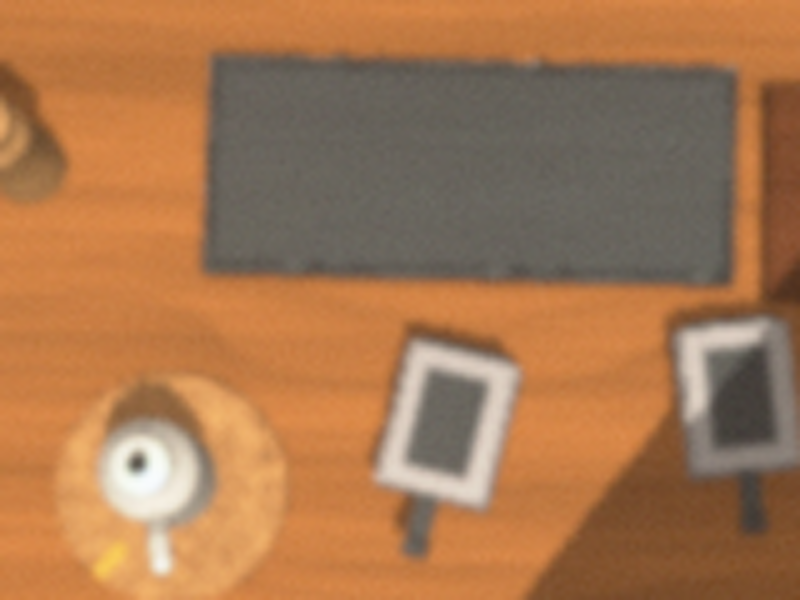

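View pics/t2.png

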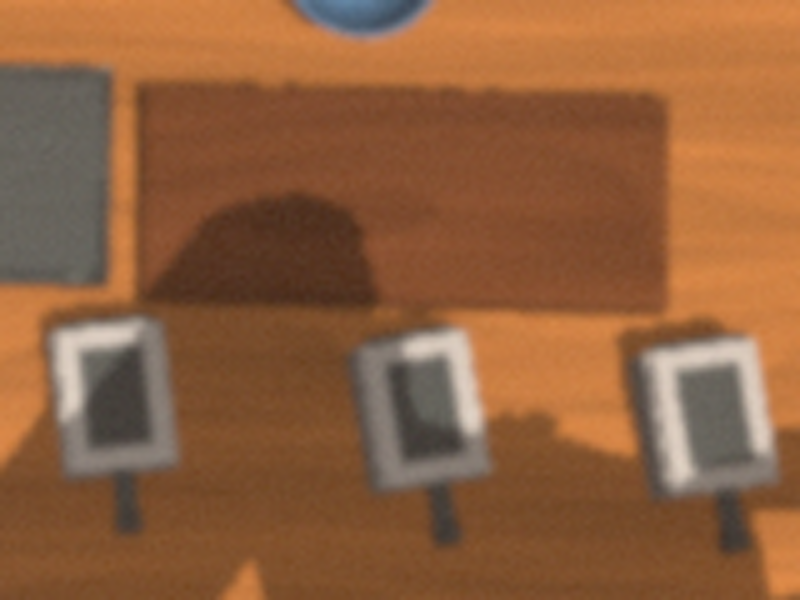

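Crop t1 shows tin 1's lid corners at (412,338),(522,365),(490,508),(377,480), the jug knob at (137,461), the spout tip at (162,572) and the brass mark at (111,560). Crop t2 shows tins 2–4, their tabs ending at (128,533), (446,543) and (735,550).

Run:
```python
from h import *
c=viewer.camera("top")
P1=lambda p,z:w(c,200+p[0]/5,110+p[1]/5,z)[:2]
P2=lambda p,z:w(c,325+p[0]/5,110+p[1]/5,z)[:2]
tins={1:(P1,[(412,338),(522,365),(490,508),(377,480)],(413,553)),
2:(P2,[(50,328),(160,320),(178,468),(65,477)],(128,533)),
3:(P2,[(358,345),(467,330),(490,470),(378,490)],(446,543)),
4:(P2,[(640,350),(755,338),(778,483),(663,497)],(735,550))}
for k,(P,cs,t) in tins.items():
    q=np.array([P(p,.042) for p in cs]); ctr=q.mean(0); tab=P(t,.039)
    d=(q[0]+q[1])/2-(q[2]+q[3])/2; d2=ctr-tab
    print(k,ctr.round(3),"tabend",tab.round(3),"yaw edges",np.degrees(np.arctan2(d[1],d[0])).round(1),"tab",np.degrees(np.arctan2(d2[1],d2[0])).round(1),np.linalg.norm(d).round(3),np.linalg.norm(d2).round(3))
print("tray",np.mean([P1(p,.014) for p in [(213,55),(735,70),(732,283),(205,270)]],0))
print("board",np.mean([P2(p,.015) for p in [(138,83),(667,95),(665,310),(138,303)]],0))
print("trivet",P1((171,487),.008),"mark",P1((111,560),.008),"knob",P1((137,461),.115),"spout",P1((162,572),.096),"neck")
```

```text
1 [0.517 0.163] tabend [0.445 0.181] yaw edges -11.5 tab -14.4 0.081 0.074
2 [0.534 0.005] tabend [ 0.46  -0.004] yaw edges 7.3 tab 7.4 0.083 0.074
3 [ 0.532 -0.165] tabend [ 0.459 -0.178] yaw edges 8.9 tab 10.3 0.079 0.075
4 [ 0.531 -0.322] tabend [ 0.459 -0.337] yaw edges 8.6 tab 11.4 0.081 0.074
tray [0.66410313 0.15674958]
board [ 0.65531764 -0.15745824]
trivet [0.48060236 0.31994785] mark [0.43902316 0.35168471] knob [0.48532969 0.31950735] spout [0.42916771 0.30763024] neck
```

```bash
cat >> h.py <<'E'
def plan(p,yang,q=None):
    """tool down, TCP p, tool-y azimuth yang (deg): print delta_pos, delta_rot z"""
    T,o=tool(); d=T[:3,:3].T@(np.asarray(p)-T[:3,3])
    X=np.array([-np.sin(np.radians(yang)),np.cos(np.radians(yang)),0])
    X=np.array([np.cos(np.radians(yang+90)),np.sin(np.radians(yang+90)),0]);Y=np.array([np.cos(np.radians(yang)),np.sin(np.radians(yang)),0])
    M=np.column_stack([X,Y,np.cross(X,Y)])
    r=np.degrees(R.from_matrix(T[:3,:3].T@M).as_rotvec())
    print("pos",d.round(4).tolist(),"rot",r.round(2).tolist(),"t",round(o["time"],2))
E
python3 -c "
from h import *
plan((.465,-.335,.13),-80)"
```

```text
pos [0.2864, -0.1281, 0.0922] rot [-0.08, -0.01, 14.22] t 0.2
```

arm_command:
  delta_rot:
    - [0, 0, 7]
    - [0, 0, 14.2]
    - [0, 0, 14.2]
    - [0, 0, 14.2]
    - [0, 0, 14.2]
    - [0, 0, 14.2]
    - [0, 0, 14.2]
    - [0, 0, 14.2]
    - [0, 0, 14.2]
    - [0, 0, 14.2]
    - [0, 0, 14.2]
    - [0, 0, 14.2]
  delta_pos:
    - [0.286, -0.128, 0.09]
    - [0.286, -0.128, 0.09]
    - [0.286, -0.128, 0.09]
    - [0.286, -0.128, 0.09]
    - [0.286, -0.128, 0.09]
    - [0.286, -0.128, 0.09]
    - [0.286, -0.128, 0.09]
    - [0.286, -0.128, 0.09]
    - [0.286, -0.128, 0.09]
    - [0.286, -0.128, 0.09]
    - [0.286, -0.128, 0.09]
    - [0.286, -0.128, 0.09]
  gripper: [0, 0, 0, 0, 0, 0, 0, 0, 0, 0, 0, 0]
  grip_force: 10

```text
time: 1.2
position: [0.4644, -0.3373, 0.133]
tool_rot: [0.996, 0.087, 0.0, 0.001]
ft_force: [0.4, -0.7, -0.2]
grip_width: 0.0436
grip_force: 0.0
```

Run:
```python
from h import *
c=wrist(); im=c["pixels"].copy()
print(tool()[1]["position"],status.get_obs()["grip_width"])
for p in [(.465,-.335,.039),(.531,-.322,.042)]:
    u=proj(c,p); print(u); cv2.drawMarker(im,tuple(int(x) for x in u),(0,255,0),0,12)
cv2.imwrite("pics/w1.png",im)
```

```text
[ 0.46426569 -0.33747533  0.13303723] 0.04373885746104079
[315.59786413 200.31983781]
[313.78837123 126.74567184]
```

View pics/w1.png

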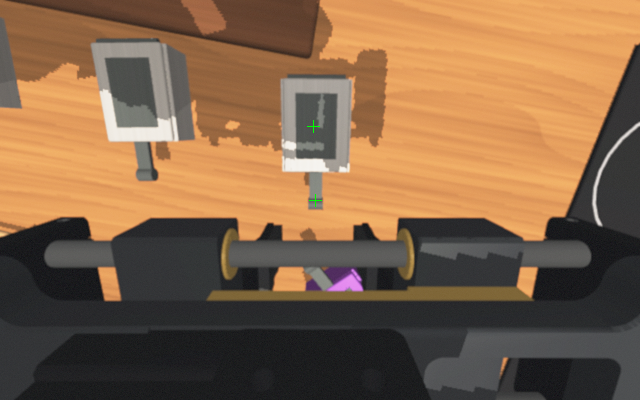

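Wrist picture: the projected tab (316,200) falls on the barrel (316,203), so the estimates are good.

arm_command:
  delta_rot:
    - [0, 0, 0]
    - [0, 0, 0]
    - [0, 0, 0]
    - [0, 0, 0]
    - [0, 0, 0]
    - [0, 0, 0]
    - [0, 0, 0]
    - [0, 0, 0]
    - [0, 0, 0]
    - [0, 0, 0]
  delta_pos:
    - [0, -0.002, 0.04]
    - [0, -0.002, 0.075]
    - [0, -0.002, 0.1]
    - [0, -0.002, 0.112]
    - [0, -0.002, 0.112]
    - [0, -0.002, 0.112]
    - [0, -0.002, 0.112]
    - [0, -0.002, 0.112]
    - [0, -0.002, 0.112]
    - [0, -0.002, 0.112]
  gripper: [0, 0, 0, 0, 0, 1, 1, 1, 1, 1]
  grip_force: 10

```text
time: 2.08
position: [0.465, -0.3345, 0.0218]
tool_rot: [0.996, 0.087, 0.001, 0.001]
ft_force: [0.3, 0.0, 0.2]
grip_width: 0.0183
grip_force: 0.0
```

arm_command:
  delta_rot:
    - [0, 0, 0]
    - [0, 0, 0]
    - [0, 0, 0]
    - [0, 0, 0]
    - [0, 0, 0]
    - [0, 0, 0]
    - [0, 0, 0]
    - [0, 0, 0]
    - [0, 0, 0]
    - [0, 0, 0]
    - [0, 0, 0]
    - [0, 0, 0]
  delta_pos:
    - [0, 0, 0]
    - [0, 0, 0]
    - [0.003, 0, -0.0225]
    - [0.0104, 0, -0.0438]
    - [0.0222, 0, -0.0631]
    - [0.0378, 0, -0.0796]
    - [0.0564, 0, -0.0924]
    - [0.0773, 0, -0.1011]
    - [0.0996, 0, -0.1052]
    - [0.1223, 0, -0.1046]
    - [0.1432, 0, -0.0996]
    - [0.1432, 0, -0.0996]
  gripper: [1, 1, 1, 1, 1, 1, 1, 1, 1, 1, 1, 1]
  grip_force: 10

```text
time: 3.08
position: [0.6111, -0.3093, 0.1221]
tool_rot: [0.996, 0.088, 0.004, 0.002]
ft_force: [1.5, -0.4, 9.4]
grip_width: 0.0136
grip_force: 10.0
```

Run:
```python
from h import *
c=viewer.camera("top")["pixels"]; d=viewer.camera("scene")["pixels"]
cv2.imwrite("pics/v1.png",np.vstack([cv2.resize(c[110:230,385:485],(500,600))]))
a=cv2.resize(c[110:230,325:485],(400,300)); b=cv2.resize(d[90:240,180:380],(400,300))
cv2.imwrite("pics/v1.png",np.hstack([a,b]))
```

```text
(no output)
```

View pics/v1.png

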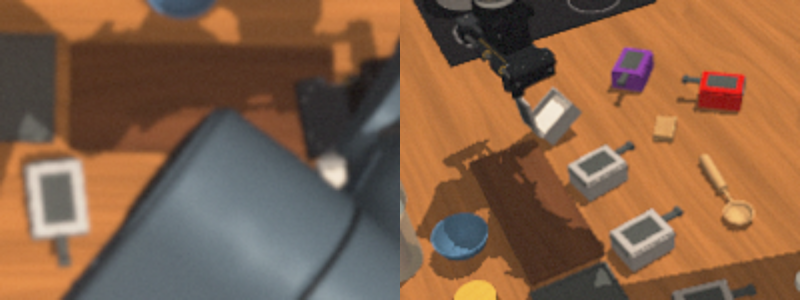

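Lid 4 stands past upright in the grip. I'm releasing it and moving on to tin 3.

arm_command:
  delta_rot:
    - [0, 0, 0]
    - [0, 0, 0]
    - [0, 0, 0]
    - [0, 0, 0]
    - [0, 0, 0]
    - [0, 0, 0]
    - [0, 0, 0]
    - [0, 0, 0]
    - [0, 0, 0]
    - [0, 0, 0]
    - [0, 0, 0]
    - [0, 0, 0]
  delta_pos:
    - [0, 0, -0.002]
    - [0, 0, -0.004]
    - [0, 0, -0.04]
    - [0, 0, -0.08]
    - [0, 0, -0.11]
    - [-0.03, -0.03, -0.11]
    - [-0.06, -0.06, -0.11]
    - [-0.09, -0.09, -0.11]
    - [-0.12, -0.12, -0.11]
    - [-0.12, -0.156, -0.09]
    - [-0.12, -0.156, -0.05]
    - [-0.12, -0.156, -0.01]
  gripper: [0, 0, 0, 0, 0, 0, 0, 0, 0, 0, 0, 0]

```text
time: 4.18
position: [0.4593, -0.1745, 0.131]
tool_rot: [0.996, 0.088, 0.001, 0.001]
ft_force: [1.3, -0.6, -0.1]
grip_width: 0.0439
grip_force: 0.0
```

Run:
```python
from h import *
t=viewer.camera("top"); c=wrist(); im=c["pixels"].copy()
print(tool()[1]["position"])
for p in [(.465,-.1765,.039),(.532,-.165,.042)]:
    u=proj(c,p); print(u); cv2.drawMarker(im,tuple(int(x) for x in u),(0,255,0),0,12)
cv2.imwrite("pics/w2.png",np.hstack([im[:240,120:520],cv2.resize(t["pixels"][110:230,385:485],(200,240))]))
```

```text
[ 0.45514097 -0.17287075  0.12482252]
[325.44002149 193.23665591]
[326.46603971 114.02372357]
```

View pics/w2.png

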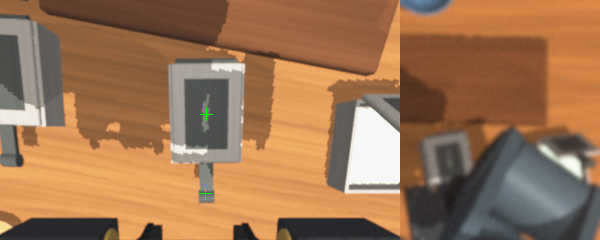

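arm_command:
  delta_rot:
    - [0, 0, 0]
    - [0, 0, 0]
    - [0, 0, 0]
    - [0, 0, 0]
    - [0, 0, 0]
    - [0, 0, 0]
    - [0, 0, 0]
    - [0, 0, 0]
    - [0, 0, 0]
    - [0, 0, 0]
    - [0, 0, 0]
    - [0, 0, 0]
  delta_pos:
    - [0.009, 0.005, 0.03]
    - [0.009, 0.005, 0.065]
    - [0.009, 0.005, 0.095]
    - [0.009, 0.005, 0.104]
    - [0.009, 0.005, 0.104]
    - [0.009, 0.005, 0.104]
    - [0.009, 0.005, 0.104]
    - [0.009, 0.005, 0.104]
    - [0.009, 0.005, 0.104]
    - [0.009, 0.005, 0.104]
    - [0.009, 0.005, 0.104]
    - [0.009, 0.005, 0.104]
  gripper: [0, 0, 0, 0, 1, 1, 1, 1, 1, 1, 1, 1]

```text
time: 5.28
position: [0.4701, -0.1797, 0.027]
tool_rot: [0.996, 0.088, 0.0, 0.0]
ft_force: [0.5, 0.6, 1.6]
grip_width: 0.0147
grip_force: 0.5
```

arm_command:
  delta_rot:
    - [0, 0, 0]
    - [0, 0, 0]
    - [0, 0, 0]
    - [0, 0, 0]
    - [0, 0, 0]
    - [0, 0, 0]
    - [0, 0, 0]
    - [0, 0, 0]
    - [0, 0, 0]
    - [0, 0, 0]
    - [0, 0, 0]
    - [0, 0, 0]
  delta_pos:
    - [0.0018, 0, -0.0172]
    - [0.0063, 0, -0.0338]
    - [0.0133, 0, -0.0496]
    - [0.0229, 0, -0.064]
    - [0.0345, 0, -0.0767]
    - [0.0481, 0, -0.0874]
    - [0.0633, 0, -0.0958]
    - [0.0795, 0, -0.1017]
    - [0.0964, 0, -0.1049]
    - [0.1136, 0, -0.1054]
    - [0.1309, 0, -0.1032]
    - [0.1432, 0, -0.0996]
  gripper: [1, 1, 1, 1, 1, 1, 1, 1, 1, 1, 1, 1]

```text
time: 6.28
position: [0.6134, -0.1543, 0.1275]
tool_rot: [0.996, 0.087, 0.002, 0.0]
ft_force: [0.8, 1.4, 9.3]
grip_width: 0.0139
grip_force: 10.0
```

Run:
```python
from h import *
T,o=tool();print(o["position"],o["ft_force"],o["grip_width"])
# tin2
y=np.radians(7.4);plan(np.r_[np.array([.534,.005])-.068*np.array([np.cos(y),np.sin(y)]),.12],-82.6)
```

```text
[ 0.61342166 -0.15430243  0.12753874] [0.75260135 1.4287107  9.34219627] 0.013931871210861126
pos [-0.1184, -0.1738, 0.0068] rot [0.07, -0.24, 2.62] t 6.28
```

arm_command:
  delta_rot:
    - [0, 0, 0]
    - [0, 0, 0]
    - [0, 0, 0]
    - [0, 0, 0]
    - [0, 0, 0]
    - [0, 0, 2.6]
    - [0, 0, 2.6]
    - [0, 0, 2.6]
    - [0, 0, 2.6]
    - [0, 0, 2.6]
    - [0, 0, 2.6]
    - [0, 0, 2.6]
  delta_pos:
    - [0, 0, -0.002]
    - [0, 0, -0.004]
    - [0, 0, -0.04]
    - [0, 0, -0.08]
    - [-0.01, -0.01, -0.1]
    - [-0.04, -0.04, -0.1]
    - [-0.07, -0.07, -0.1]
    - [-0.1, -0.105, -0.09]
    - [-0.118, -0.14, -0.07]
    - [-0.118, -0.174, -0.04]
    - [-0.118, -0.174, 0]
    - [-0.118, -0.174, 0]
  gripper: [0, 0, 0, 0, 0, 0, 0, 0, 0, 0, 0, 0]
  grip_force: 6

```text
time: 7.28
position: [0.458, -0.0013, 0.122]
tool_rot: [0.998, 0.066, -0.006, -0.002]
ft_force: [-1.1, -0.1, 0.4]
grip_width: 0.0432
grip_force: 0.0
```

Run:
```python
from h import *
t=viewer.camera("top"); viewer.camera("top");c=wrist(); im=c["pixels"].copy()
y=np.radians(7.4);p=np.r_[np.array([.534,.005])-.068*np.array([np.cos(y),np.sin(y)]),.039]
for q in [p,(.534,.005,.042)]:
    u=proj(c,q); print(u); cv2.drawMarker(im,tuple(int(x) for x in u),(0,255,0),0,12)
cv2.imwrite("pics/w3.png",np.hstack([im[:240,120:520],cv2.resize(t["pixels"][110:230,325:485],(320,240))]))
p[2]=.02;plan(p,-82.6)
```

```text
[318.82288532 198.73674529]
[318.94886307 121.31142564]
pos [0.002, -0.0006, 0.106] rot [0.01, 0.03, 0.02] t 7.43
```

View pics/w3.png

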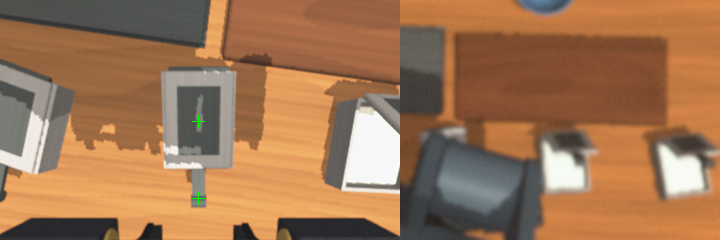

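Tins 3 and 4 stand open, and tin 2's tab projects onto its barrel at (199,199).

arm_command:
  delta_rot:
    - [0, 0, 0]
    - [0, 0, 0]
    - [0, 0, 0]
    - [0, 0, 0]
    - [0, 0, 0]
    - [0, 0, 0]
    - [0, 0, 0]
    - [0, 0, 0]
    - [0, 0, 0]
    - [0, 0, 0]
    - [0, 0, 0]
    - [0, 0, 0]
  delta_pos:
    - [0.002, 0, 0.03]
    - [0.002, 0, 0.065]
    - [0.002, 0, 0.095]
    - [0.002, 0, 0.104]
    - [0.002, 0, 0.104]
    - [0.002, 0, 0.104]
    - [0.002, 0, 0.104]
    - [0.002, 0, 0.104]
    - [0.002, 0, 0.104]
    - [0.002, 0, 0.104]
    - [0.002, 0, 0.104]
    - [0.002, 0, 0.104]
  gripper: [0, 0, 0, 0, 1, 1, 1, 1, 1, 1, 1, 1]

```text
time: 8.43
position: [0.467, -0.0037, 0.0225]
tool_rot: [0.998, 0.065, 0.001, 0.0]
ft_force: [-0.7, -0.6, 5.5]
grip_width: 0.0138
grip_force: 6.0
```

arm_command:
  delta_rot:
    - [0, 0, 0]
    - [0, 0, 0]
    - [0, 0, 0]
    - [0, 0, 0]
    - [0, 0, 0]
    - [0, 0, 0]
    - [0, 0, 0]
    - [0, 0, 0]
    - [0, 0, 0]
    - [0, 0, 0]
    - [0, 0, 0]
    - [0, 0, 0]
  delta_pos:
    - [0.0018, 0, -0.0172]
    - [0.0063, 0, -0.0338]
    - [0.0133, 0, -0.0496]
    - [0.0229, 0, -0.064]
    - [0.0345, 0, -0.0767]
    - [0.0481, 0, -0.0874]
    - [0.0633, 0, -0.0958]
    - [0.0795, 0, -0.1017]
    - [0.0964, 0, -0.1049]
    - [0.1136, 0, -0.1054]
    - [0.1309, 0, -0.1032]
    - [0.1432, 0, -0.0996]
  gripper: [1, 1, 1, 1, 1, 1, 1, 1, 1, 1, 1, 1]

```text
time: 9.43
position: [0.6109, 0.0148, 0.1224]
tool_rot: [0.998, 0.065, 0.002, 0.0]
ft_force: [0.9, 0.1, 2.9]
grip_width: 0.0136
grip_force: 6.0
```

Run:
```python
from h import *
T,o=tool();print(o["position"],o["ft_force"],o["grip_width"])
y=np.radians(-13);plan(np.r_[np.array([.517,.163])-.068*np.array([np.cos(y),np.sin(y)]),.12],-103)
```

```text
[0.61087411 0.01483636 0.12240976] [0.9483912  0.08524754 2.92895466] 0.01362579383389723
pos [-0.1377, -0.1828, 0.0017] rot [0.02, -0.23, 20.43] t 9.43
```

arm_command:
  delta_rot:
    - [0, 0, 0]
    - [0, 0, 0]
    - [0, 0, 0]
    - [0, 0, 0]
    - [0, 0, 5]
    - [0, 0, 10]
    - [0, 0, 15]
    - [0, 0, 20.4]
    - [0, 0, 20.4]
    - [0, 0, 20.4]
    - [0, 0, 20.4]
    - [0, 0, 20.4]
  delta_pos:
    - [0, 0, -0.002]
    - [0, 0, -0.004]
    - [0, 0, -0.04]
    - [0, 0, -0.08]
    - [-0.01, -0.01, -0.1]
    - [-0.04, -0.04, -0.1]
    - [-0.07, -0.07, -0.1]
    - [-0.1, -0.105, -0.09]
    - [-0.1377, -0.14, -0.07]
    - [-0.1377, -0.1828, -0.04]
    - [-0.1377, -0.1828, 0]
    - [-0.1377, -0.1828, 0]
  gripper: [0, 0, 0, 0, 0, 0, 0, 0, 0, 0, 0, 0]
  grip_force: 6

```text
time: 10.43
position: [0.4423, 0.1797, 0.1191]
tool_rot: [0.994, -0.112, -0.004, 0.001]
ft_force: [-0.4, -1.0, -0.3]
grip_width: 0.0434
grip_force: 0.0
```

Run:
```python
from h import *
t=viewer.camera("top"); viewer.camera("top");c=wrist(); im=c["pixels"].copy()
y=np.radians(-13);p=np.r_[np.array([.517,.163])-.068*np.array([np.cos(y),np.sin(y)]),.039]
for q in [p,(.517,.163,.042)]:
    u=proj(c,q); print(u); cv2.drawMarker(im,tuple(int(x) for x in u),(0,255,0),0,12)
cv2.imwrite("pics/w4.png",np.hstack([im[:240,120:520],cv2.resize(t["pixels"][110:230,285:485],(400,240))]))
p[2]=.02;plan(p,-103)
```

```text
[315.926412   195.86449991]
[315.98186044 116.02756743]
pos [0.0054, -0.0013, 0.1005] rot [0.11, 0.26, 0.11] t 10.58
```

View pics/w4.png

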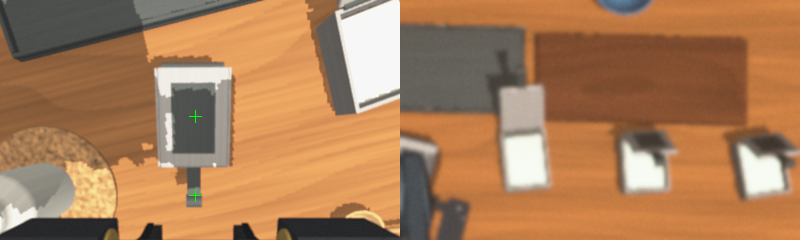

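Tin 2's lid lies further back (free), while lids 3 and 4 stay nearer upright. The tin 1 tab is well aligned.

arm_command:
  delta_rot:
    - [0, 0, 0]
    - [0, 0, 0]
    - [0, 0, 0]
    - [0, 0, 0]
    - [0, 0, 0]
    - [0, 0, 0]
    - [0, 0, 0]
    - [0, 0, 0]
    - [0, 0, 0]
    - [0, 0, 0]
    - [0, 0, 0]
    - [0, 0, 0]
  delta_pos:
    - [0.004, -0.001, 0.03]
    - [0.004, -0.001, 0.065]
    - [0.004, -0.001, 0.09]
    - [0.004, -0.001, 0.1]
    - [0.004, -0.001, 0.1]
    - [0.004, -0.001, 0.1]
    - [0.004, -0.001, 0.1]
    - [0.004, -0.001, 0.1]
    - [0.004, -0.001, 0.1]
    - [0.004, -0.001, 0.1]
    - [0.004, -0.001, 0.1]
    - [0.004, -0.001, 0.1]
  gripper: [0, 0, 0, 0, 1, 1, 1, 1, 1, 1, 1, 1]

```text
time: 11.58
position: [0.4531, 0.1787, 0.0222]
tool_rot: [0.994, -0.113, 0.001, -0.0]
ft_force: [0.6, -0.2, 5.5]
grip_width: 0.0138
grip_force: 6.0
```

arm_command:
  delta_rot:
    - [0, 0, 0]
    - [0, 0, 0]
    - [0, 0, 0]
    - [0, 0, 0]
    - [0, 0, 0]
    - [0, 0, 0]
    - [0, 0, 0]
    - [0, 0, 0]
    - [0, 0, 0]
    - [0, 0, 0]
    - [0, 0, 0]
    - [0, 0, 0]
  delta_pos:
    - [0.0018, 0, -0.0172]
    - [0.0063, 0, -0.0338]
    - [0.0133, 0, -0.0496]
    - [0.0229, 0, -0.064]
    - [0.0345, 0, -0.0767]
    - [0.0481, 0, -0.0874]
    - [0.0633, 0, -0.0958]
    - [0.0795, 0, -0.1017]
    - [0.0964, 0, -0.1049]
    - [0.1136, 0, -0.1054]
    - [0.1309, 0, -0.1032]
    - [0.1432, 0, -0.0996]
  gripper: [1, 1, 1, 1, 1, 1, 1, 1, 1, 1, 1, 1]

```text
time: 12.58
position: [0.5942, 0.1462, 0.1219]
tool_rot: [0.994, -0.113, 0.002, -0.0]
ft_force: [0.4, 1.6, 2.5]
grip_width: 0.0139
grip_force: 6.0
```

arm_command:
  delta_rot:
    - [0, 0, 0]
    - [0, 0, 0]
    - [0, 0, 0]
    - [0, 0, 0]
    - [0, 0, 0]
    - [0, 0, 0]
    - [0, 0, 0]
    - [0, 0, 0]
    - [0, 0, 0]
    - [0, 0, 0]
    - [0, 0, 0]
    - [0, 0, 0]
  delta_pos:
    - [0, 0, -0.002]
    - [0, 0, -0.004]
    - [0, 0, -0.04]
    - [0, 0, -0.08]
    - [-0.01, 0.01, -0.1]
    - [-0.04, 0.02, -0.12]
    - [-0.08, 0.02, -0.14]
    - [-0.12, 0.02, -0.16]
    - [-0.16, 0.02, -0.17]
    - [-0.2, 0.02, -0.17]
    - [-0.23, 0.02, -0.17]
    - [-0.23, 0.02, -0.17]
  gripper: [0, 0, 0, 0, 0, 0, 0, 0, 0, 0, 0, 0]

```text
time: 13.58
position: [0.353, 0.1789, 0.2901]
tool_rot: [0.994, -0.111, -0.005, 0.001]
ft_force: [-0.7, -0.5, 0.3]
grip_width: 0.0437
grip_force: 0.0
```

Run:
```python
from h import *
t=viewer.camera("top"); s=viewer.camera("scene")
cv2.imwrite("pics/top5.png",t["pixels"]);cv2.imwrite("pics/sc5.png",s["pixels"])
a=cv2.resize(t["pixels"][130:220,260:480],(800,327),interpolation=cv2.INTER_CUBIC)
b=cv2.resize(s["pixels"][120:270,230:400],(310,273)); 
cv2.imwrite("pics/o5.png",np.vstack([a,np.hstack([b,np.zeros((273,490,3),np.uint8)])]))
print(tool()[1]["position"])
```

```text
[0.36064111 0.17867792 0.29108864]
```

View pics/o5.png

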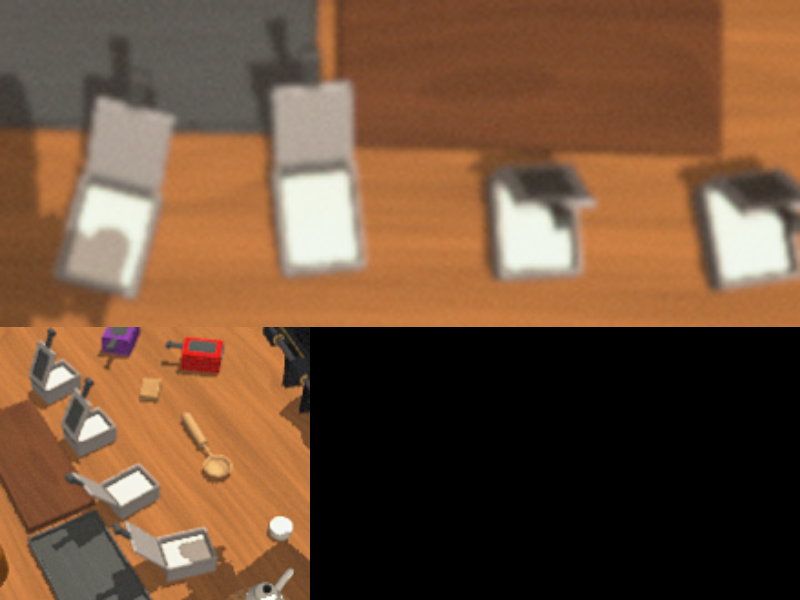

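Lids 1 and 2 (left) fell right back, so those tins are free. Lids 3 and 4 hold part open at about 1.1 rad, dark face up, so they are stiff and were dragged back on release. I'll push them back with closed fingers.

Run:
```python
from h import *
c=viewer.camera("top")
f=lambda x,y,z:w(c,260+x/3.636,130+y/3.636,z)[:2]
for n,bl,br,hl in [(1,(57,280),(132,297),(85,185)),(2,(285,275),(365,265),(275,170)),(3,(497,278),(583,272),(489,170)),(4,(715,288),(803,278),(697,187))]:
    bl,br,hl=[f(*p,.037) for p in (bl,br,hl)]
    d=hl-bl; d/=np.linalg.norm(d); e=br-bl
    yaw=np.degrees(np.arctan2(d[1],d[0])); yaw2=np.degrees(np.arctan2(e[1],e[0]))+90
    m=(bl+br)/2; print(n,yaw.round(1),yaw2.round(1),"ctr",(m+.04*d).round(3),"hinge",(m+.08*d).round(3),np.linalg.norm(e).round(3),np.linalg.norm(hl-bl).round(3))
# predicted lid edge & tab for tin3,4 at several theta
for n,ct,y in [(3,(.532,-.165),9.6),(4,(.531,-.322),10)]:
  a=np.radians(y);ax=np.array([np.cos(a),np.sin(a)]);h=np.array(ct)+.04*ax
  for th in (.9,1.1,1.3):
    out=[]
    for r in (.08,.115):
      p=np.r_[h-ax*r*np.cos(th),.0365+r*np.sin(th)]; u=proj(c,p); out.append((((u-[260,130])*3.636)).round(0).tolist())
    print(n,th,out)
plan((.46,-.335,.30),-80)
```

```text
1 -14.6 -11.5 ctr [0.515 0.163] hinge [0.554 0.153] 0.058 0.075
2 6.5 8.5 ctr [0.534 0.004] hinge [0.574 0.009] 0.061 0.08
3 4.7 5.3 ctr [ 0.534 -0.16 ] hinge [ 0.574 -0.157] 0.065 0.083
4 9.9 7.8 ctr [ 0.531 -0.322] hinge [ 0.571 -0.315] 0.067 0.078
3 0.9 [[561.0, 229.0], [573.0, 255.0]]
3 1.1 [[560.0, 209.0], [572.0, 226.0]]
3 1.3 [[558.0, 188.0], [570.0, 195.0]]
4 0.9 [[778.0, 235.0], [795.0, 262.0]]
4 1.1 [[778.0, 216.0], [796.0, 233.0]]
4 1.3 [[777.0, 194.0], [794.0, 201.0]]
pos [0.2097, 0.4789, -0.0086] rot [0.0, -0.06, -22.91] t 13.73
```

Run:
```python
from h import *
plan((.45,-.172,.11),-84)
```

```text
pos [0.1634, 0.3222, 0.1813] rot [-0.0, -0.06, -18.91] t 13.73
```

arm_command:
  delta_rot:
    - [0, 0, -7]
    - [0, 0, -14]
    - [0, 0, -18.9]
    - [0, 0, -18.9]
    - [0, 0, -18.9]
    - [0, 0, -18.9]
    - [0, 0, -18.9]
    - [0, 0, -18.9]
    - [0, 0, -18.9]
    - [0, 0, -18.9]
    - [0, 0, -18.9]
    - [0, 0, -18.9]
  delta_pos:
    - [0.0, 0.04, 0]
    - [0.02, 0.08, 0]
    - [0.04, 0.12, 0]
    - [0.06, 0.16, 0.02]
    - [0.08, 0.2, 0.04]
    - [0.1, 0.24, 0.06]
    - [0.12, 0.27, 0.09]
    - [0.14, 0.3, 0.12]
    - [0.155, 0.32, 0.15]
    - [0.158, 0.322, 0.18]
    - [0.158, 0.322, 0.18]
    - [0.158, 0.322, 0.18]
  gripper: [1, 1, 1, 1, 1, 1, 1, 1, 1, 1, 1, 1]

```text
time: 14.73
position: [0.4448, -0.1745, 0.1034]
tool_rot: [0.999, 0.049, -0.004, -0.003]
ft_force: [-0.8, 0.4, -0.8]
grip_width: 0.0003
grip_force: 0.0
```

Run:
```python
from h import *
viewer.camera("top");plan((.606,-.154,.11),-84)
```

```text
pos [0.1628, -0.0025, -0.0048] rot [-0.31, 0.37, -0.3] t 14.78
```

arm_command:
  delta_rot:
    - [0, 0, 0]
    - [0, 0, 0]
    - [0, 0, 0]
    - [0, 0, 0]
    - [0, 0, 0]
    - [0, 0, 0]
    - [0, 0, 0]
    - [0, 0, 0]
    - [0, 0, 0]
    - [0, 0, 0]
    - [0, 0, 0]
    - [0, 0, 0]
  delta_pos:
    - [0.025, 0, -0.004]
    - [0.045, -0.001, -0.004]
    - [0.06, -0.002, -0.004]
    - [0.075, -0.002, -0.004]
    - [0.09, -0.002, -0.004]
    - [0.105, -0.002, -0.004]
    - [0.12, -0.002, -0.004]
    - [0.135, -0.002, -0.004]
    - [0.15, -0.002, -0.004]
    - [0.16, -0.002, -0.004]
    - [0.163, -0.002, -0.004]
    - [0.163, -0.002, -0.004]
  gripper: [1, 1, 1, 1, 1, 1, 1, 1, 1, 1, 1, 1]

```text
time: 15.78
position: [0.6077, -0.1517, 0.1161]
tool_rot: [0.999, 0.052, 0.001, 0.0]
ft_force: [0.6, -0.6, 0.7]
grip_width: 0.0005
grip_force: 0.0
```

Run:
```python
from h import *
plan((.455,-.335,.11),-80)
```

```text
pos [-0.171, 0.1664, 0.0059] rot [0.06, -0.1, -4.02] t 15.78
```

arm_command:
  delta_rot:
    - [0, 0, 0]
    - [0, 0, 0]
    - [0, 0, -4]
    - [0, 0, -4]
    - [0, 0, -4]
    - [0, 0, -4]
    - [0, 0, -4]
    - [0, 0, -4]
    - [0, 0, -4]
    - [0, 0, -4]
    - [0, 0, -4]
    - [0, 0, -4]
  delta_pos:
    - [-0.03, 0, -0.02]
    - [-0.06, 0, -0.05]
    - [-0.09, 0.01, -0.08]
    - [-0.12, 0.04, -0.1]
    - [-0.15, 0.07, -0.1]
    - [-0.171, 0.1, -0.1]
    - [-0.171, 0.13, -0.1]
    - [-0.171, 0.166, -0.09]
    - [-0.171, 0.166, -0.05]
    - [-0.171, 0.166, -0.02]
    - [-0.171, 0.166, 0.004]
    - [-0.171, 0.166, 0.004]
  gripper: [1, 1, 1, 1, 1, 1, 1, 1, 1, 1, 1, 1]

```text
time: 16.78
position: [0.4503, -0.332, 0.1068]
tool_rot: [0.996, 0.086, -0.003, -0.004]
ft_force: [-0.0, -0.0, -0.2]
grip_width: 0.0006
grip_force: 0.0
```

Run:
```python
from h import *
t=viewer.camera("top");plan((.603,-.309,.11),-80)
cv2.imwrite("pics/o6.png",cv2.resize(t["pixels"][130:220,260:480],(600,245),interpolation=cv2.INTER_CUBIC))
```

```text
pos [0.1532, 0.0023, -0.0014] rot [-0.32, 0.2, -0.12] t 16.83
```

arm_command:
  delta_rot:
    - [0, 0, 0]
    - [0, 0, 0]
    - [0, 0, 0]
    - [0, 0, 0]
    - [0, 0, 0]
    - [0, 0, 0]
    - [0, 0, 0]
    - [0, 0, 0]
    - [0, 0, 0]
    - [0, 0, 0]
    - [0, 0, 0]
    - [0, 0, 0]
  delta_pos:
    - [0.025, 0, -0.004]
    - [0.045, 0.001, -0.004]
    - [0.06, 0.002, -0.004]
    - [0.075, 0.002, -0.004]
    - [0.09, 0.002, -0.004]
    - [0.105, 0.002, -0.004]
    - [0.12, 0.002, -0.004]
    - [0.135, 0.002, -0.004]
    - [0.145, 0.002, -0.004]
    - [0.154, 0.002, -0.004]
    - [0.156, 0.002, -0.004]
    - [0.156, 0.002, -0.004]
  gripper: [1, 1, 1, 1, 1, 1, 1, 1, 1, 1, 1, 1]

```text
time: 17.83
position: [0.6086, -0.3099, 0.1159]
tool_rot: [0.996, 0.087, 0.001, 0.001]
ft_force: [-0.9, 1.1, 0.8]
grip_width: 0.0005
grip_force: 0.0
```

arm_command:
  delta_rot:
    - [0, 0, 0]
    - [0, 0, 0]
    - [0, 0, 0]
    - [0, 0, 0]
    - [0, 0, 0]
    - [0, 0, 0]
    - [0, 0, 0]
    - [0, 0, 0]
    - [0, 0, 0]
    - [0, 0, 0]
  delta_pos:
    - [-0.03, 0, -0.02]
    - [-0.06, 0, -0.05]
    - [-0.09, 0, -0.08]
    - [-0.12, 0, -0.11]
    - [-0.15, 0, -0.14]
    - [-0.18, 0, -0.15]
    - [-0.2, 0, -0.15]
    - [-0.22, 0, -0.15]
    - [-0.22, 0, -0.15]
    - [-0.22, 0, -0.15]
  gripper: [0, 0, 0, 0, 0, 0, 0, 0, 0, 0]

```text
time: 18.67
position: [0.3902, -0.348, 0.2655]
tool_rot: [0.996, 0.085, 0.0, 0.0]
ft_force: [0.3, 0.3, -0.1]
grip_width: 0.043
grip_force: 0.0
```

Run:
```python
from h import *
t=viewer.camera("top"); s=viewer.camera("scene")
a=cv2.resize(t["pixels"][130:220,260:480],(800,327),interpolation=cv2.INTER_CUBIC)
b=cv2.resize(s["pixels"][120:270,230:400],(310,273)); 
cv2.imwrite("pics/o7.png",np.vstack([a,np.hstack([b,np.zeros((273,490,3),np.uint8)])]))
print(tool()[1]["position"])
```

```text
[ 0.39154499 -0.34788747  0.26512239]
```

View pics/o7.png

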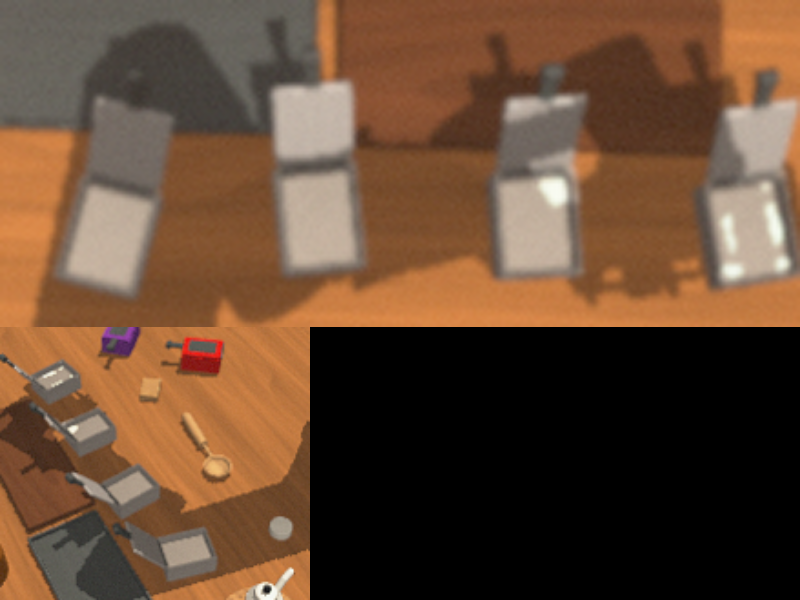

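All four tins stand open together. I'll work out the lid angles to separate released-at-1.9 from fallen-to-stop.

Run:
```python
from h import *
c=viewer.camera("top")
for n,h,y in [(1,(.555,.154),-13),(2,(.574,.009),7.4),(3,(.574,-.157),5.5),(4,(.571,-.315),9)]:
  a=np.radians(y);ax=np.array([np.cos(a),np.sin(a)])
  print(n,[(((proj(c,np.r_[np.array(h)-ax*.08*np.cos(t),.0365+.08*np.sin(t)])-[260,130])*3.636)).round(0).tolist() for t in (1.7,1.8,1.9,2.0,2.1,2.2)])
```

```text
1 [[121.0, 157.0], [124.0, 147.0], [127.0, 137.0], [129.0, 128.0], [132.0, 119.0], [135.0, 111.0]]
2 [[319.0, 135.0], [318.0, 125.0], [316.0, 115.0], [315.0, 105.0], [314.0, 96.0], [312.0, 89.0]]
3 [[551.0, 140.0], [549.0, 130.0], [548.0, 120.0], [546.0, 110.0], [544.0, 102.0], [542.0, 94.0]]
4 [[770.0, 150.0], [767.0, 139.0], [765.0, 129.0], [762.0, 120.0], [759.0, 111.0], [755.0, 103.0]]
```

Lid edges fit 2.2 rad for tins 1 and 2 (free, on the stop) and about 2.12 for tins 3 and 4 (stiff). Now I'll close them by pushing with closed fingers from behind, tin 4 first.

Run:
```python
from h import *
plan((.675,-.2985,.105),-81)
```

```text
pos [0.2873, 0.0003, 0.1601] rot [0.01, -0.03, 0.94] t 18.82
```

arm_command:
  delta_rot:
    - [0, 0, 0]
    - [0, 0, 0]
    - [0, 0, 1]
    - [0, 0, 1]
    - [0, 0, 1]
    - [0, 0, 1]
    - [0, 0, 1]
    - [0, 0, 1]
    - [0, 0, 1]
    - [0, 0, 1]
    - [0, 0, 1]
    - [0, 0, 1]
  delta_pos:
    - [0.04, 0, 0]
    - [0.08, 0, 0]
    - [0.12, 0, 0]
    - [0.16, 0, 0]
    - [0.2, 0, 0]
    - [0.24, 0, 0]
    - [0.28, 0, 0]
    - [0.287, 0, 0.03]
    - [0.287, 0, 0.07]
    - [0.287, 0, 0.11]
    - [0.287, 0, 0.155]
    - [0.287, 0, 0.16]
  gripper: [1, 1, 1, 1, 1, 1, 1, 1, 1, 1, 1, 1]

```text
time: 19.82
position: [0.6697, -0.2939, 0.0953]
tool_rot: [0.997, 0.079, -0.007, -0.005]
ft_force: [-1.3, 0.9, -1.7]
grip_width: 0.0006
grip_force: 0.0
```

Run:
```python
from h import *
viewer.camera("top")
T,o=tool();h=np.array([.571,-.315]);a=np.radians(9)
# deltas in tool frame for arc of tip centre
for cx,cz in [(.06,.1015),(.04,.1015),(.02,.1015)]+[(-.065*np.cos(t)+.0055*np.sin(t)+.0095,.0365+.065*np.sin(t)+.0055*np.cos(t)) for t in (1.57,1.25,1.0,.75,.5,.3,.1,-.02)]:
    p=np.r_[h+cx*np.array([np.cos(a),np.sin(a)]),cz]; print((T[:3,:3].T@(p-T[:3,3])).round(4).tolist())
print(o["position"])
```

```text
[-0.0414, 0.0045, -0.0042]
[-0.0614, 0.0045, -0.004]
[-0.0814, 0.0045, -0.0038]
[-0.0864, 0.0045, -0.0037]
[-0.1071, 0.0046, -0.0019]
[-0.1223, 0.0046, 0.004]
[-0.1355, 0.0047, 0.0135]
[-0.146, 0.0048, 0.0259]
[-0.1519, 0.0049, 0.0375]
[-0.1554, 0.0051, 0.0501]
[-0.1563, 0.0051, 0.0578]
[ 0.67036722 -0.29461481  0.09688271]
```

arm_command:
  delta_rot:
    - [0, 0, 0]
    - [0, 0, 0]
    - [0, 0, 0]
    - [0, 0, 0]
    - [0, 0, 0]
    - [0, 0, 0]
    - [0, 0, 0]
    - [0, 0, 0]
    - [0, 0, 0]
    - [0, 0, 0]
    - [0, 0, 0]
    - [0, 0, 0]
  delta_pos:
    - [-0.025, 0, 0.003]
    - [-0.046, 0, 0.003]
    - [-0.066, 0, 0.003]
    - [-0.091, 0, 0.004]
    - [-0.112, 0, 0.006]
    - [-0.127, 0, 0.012]
    - [-0.14, 0, 0.021]
    - [-0.15, 0, 0.033]
    - [-0.156, 0, 0.045]
    - [-0.16, 0, 0.057]
    - [-0.161, 0, 0.066]
    - [-0.161, 0, 0.066]
  gripper: [1, 1, 1, 1, 1, 1, 1, 1, 1, 1, 1, 1]

```text
time: 20.87
position: [0.5166, -0.3252, 0.0419]
tool_rot: [0.997, 0.078, 0.001, 0.002]
ft_force: [-1.0, -0.7, 2.6]
grip_width: 0.0006
grip_force: 1.1
```

Run:
```python
from h import *
print(status.get_obs()["position"],status.get_obs()["ft_force"])
a=np.radians(5.5)
plan(np.r_[np.array([.574,-.157])+.105*np.array([np.cos(a),np.sin(a)]),.105],-84.5)
```

```text
[ 0.51662633 -0.32521099  0.04190122] [-1.0285058  -0.69218424  2.60678479]
pos [0.1878, -0.1507, -0.0632] rot [0.22, -0.15, 3.44] t 20.87
```

arm_command:
  delta_rot:
    - [0, 0, 0]
    - [0, 0, 0]
    - [0, 0, 3.5]
    - [0, 0, 3.5]
    - [0, 0, 3.5]
    - [0, 0, 3.5]
    - [0, 0, 3.5]
    - [0, 0, 3.5]
    - [0, 0, 3.5]
    - [0, 0, 3.5]
    - [0, 0, 3.5]
    - [0, 0, 3.5]
  delta_pos:
    - [0, 0, -0.04]
    - [0.01, 0, -0.08]
    - [0.04, 0, -0.11]
    - [0.07, -0.01, -0.135]
    - [0.1, -0.035, -0.15]
    - [0.13, -0.06, -0.15]
    - [0.16, -0.085, -0.15]
    - [0.183, -0.115, -0.15]
    - [0.183, -0.151, -0.14]
    - [0.183, -0.151, -0.11]
    - [0.183, -0.151, -0.075]
    - [0.183, -0.151, -0.063]
  gripper: [1, 1, 1, 1, 1, 1, 1, 1, 1, 1, 1, 1]

```text
time: 21.87
position: [0.671, -0.1433, 0.0994]
tool_rot: [0.999, 0.049, -0.002, -0.001]
ft_force: [-1.4, -0.0, -0.5]
grip_width: 0.0003
grip_force: 0.0
```

arm_command:
  delta_rot:
    - [0, 0, 0]
    - [0, 0, 0]
    - [0, 0, 0]
    - [0, 0, 0]
    - [0, 0, 0]
    - [0, 0, 0]
    - [0, 0, 0]
    - [0, 0, 0]
    - [0, 0, 0]
    - [0, 0, 0]
    - [0, 0, 0]
    - [0, 0, 0]
  delta_pos:
    - [-0.015, 0, 0.003]
    - [-0.035, 0, 0.003]
    - [-0.06, 0, 0.003]
    - [-0.085, 0, 0.004]
    - [-0.107, 0, 0.006]
    - [-0.122, 0, 0.012]
    - [-0.135, 0, 0.021]
    - [-0.145, 0, 0.033]
    - [-0.151, 0, 0.045]
    - [-0.155, 0, 0.057]
    - [-0.156, 0, 0.066]
    - [-0.156, 0, 0.066]
  gripper: [1, 1, 1, 1, 1, 1, 1, 1, 1, 1, 1, 1]

```text
time: 22.87
position: [0.5186, -0.1618, 0.0412]
tool_rot: [0.999, 0.047, 0.002, 0.001]
ft_force: [-6.5, 1.8, 28.2]
grip_width: 0.0005
grip_force: 14.3
```

Run:
```python
from h import *
print(status.get_obs()["position"],status.get_obs()["ft_force"])
a=np.radians(7.4)
plan(np.r_[np.array([.574,.009])+.105*np.array([np.cos(a),np.sin(a)]),.105],-82.6)
```

```text
[ 0.51862638 -0.16180991  0.04122747] [-6.51250094  1.77894622 28.23321649]
pos [0.1763, -0.1683, -0.0636] rot [0.14, -0.17, -1.99] t 22.87
```

arm_command:
  delta_rot:
    - [0, 0, 0]
    - [0, 0, 0]
    - [0, 0, -2]
    - [0, 0, -2]
    - [0, 0, -2]
    - [0, 0, -2]
    - [0, 0, -2]
    - [0, 0, -2]
    - [0, 0, -2]
    - [0, 0, -2]
    - [0, 0, -2]
    - [0, 0, -2]
  delta_pos:
    - [0, 0, -0.04]
    - [0.01, 0, -0.08]
    - [0.04, 0, -0.11]
    - [0.07, -0.02, -0.135]
    - [0.1, -0.045, -0.15]
    - [0.13, -0.075, -0.15]
    - [0.16, -0.105, -0.15]
    - [0.176, -0.135, -0.15]
    - [0.176, -0.168, -0.14]
    - [0.176, -0.168, -0.11]
    - [0.176, -0.168, -0.075]
    - [0.176, -0.168, -0.063]
  gripper: [1, 1, 1, 1, 1, 1, 1, 1, 1, 1, 1, 1]

```text
time: 23.87
position: [0.6742, 0.0247, 0.0957]
tool_rot: [0.998, 0.065, -0.003, -0.001]
ft_force: [-0.8, 0.4, -0.8]
grip_width: 0.0005
grip_force: 0.0
```

arm_command:
  delta_rot:
    - [0, 0, 0]
    - [0, 0, 0]
    - [0, 0, 0]
    - [0, 0, 0]
    - [0, 0, 0]
    - [0, 0, 0]
    - [0, 0, 0]
    - [0, 0, 0]
    - [0, 0, 0]
    - [0, 0, 0]
    - [0, 0, 0]
    - [0, 0, 0]
  delta_pos:
    - [-0.015, 0, 0.003]
    - [-0.035, 0, 0.003]
    - [-0.06, 0, 0.003]
    - [-0.085, 0, 0.004]
    - [-0.107, 0, 0.006]
    - [-0.122, 0, 0.012]
    - [-0.135, 0, 0.021]
    - [-0.145, 0, 0.033]
    - [-0.151, 0, 0.045]
    - [-0.155, 0, 0.054]
    - [-0.155, 0, 0.056]
    - [-0.155, 0, 0.03]
  gripper: [1, 1, 1, 1, 1, 1, 1, 1, 1, 1, 1, 1]

```text
time: 24.87
position: [0.5203, 0.0032, 0.066]
tool_rot: [0.998, 0.064, -0.004, -0.001]
ft_force: [-0.4, 0.6, 0.3]
grip_width: 0.0008
grip_force: 0.0
```

Run:
```python
from h import *
print(status.get_obs()["position"],status.get_obs()["ft_force"])
a=np.radians(-13)
plan(np.r_[np.array([.555,.154])+.105*np.array([np.cos(a),np.sin(a)]),.105],-103)
```

```text
[0.5202523  0.00319198 0.06600353] [-0.39947729  0.55503621  0.2775279 ]
pos [0.1518, -0.1088, -0.0399] rot [-0.08, 0.5, 20.33] t 24.87
```

arm_command:
  delta_rot:
    - [0, 0, 0]
    - [0, 0, 0]
    - [0, 0, 5]
    - [0, 0, 10]
    - [0, 0, 15]
    - [0, 0, 20.3]
    - [0, 0, 20.3]
    - [0, 0, 20.3]
    - [0, 0, 20.3]
    - [0, 0, 20.3]
    - [0, 0, 20.3]
    - [0, 0, 20.3]
  delta_pos:
    - [0, 0, -0.04]
    - [0.01, 0, -0.08]
    - [0.04, 0, -0.11]
    - [0.07, -0.01, -0.135]
    - [0.1, -0.035, -0.14]
    - [0.13, -0.065, -0.14]
    - [0.152, -0.09, -0.14]
    - [0.152, -0.109, -0.13]
    - [0.152, -0.109, -0.09]
    - [0.152, -0.109, -0.055]
    - [0.152, -0.109, -0.04]
    - [0.152, -0.109, -0.04]
  gripper: [1, 1, 1, 1, 1, 1, 1, 1, 1, 1, 1, 1]

```text
time: 25.87
position: [0.6567, 0.131, 0.1054]
tool_rot: [0.994, -0.112, -0.004, 0.001]
ft_force: [-0.6, -0.2, 0.1]
grip_width: 0.0003
grip_force: 0.0
```

arm_command:
  delta_rot:
    - [0, 0, 0]
    - [0, 0, 0]
    - [0, 0, 0]
    - [0, 0, 0]
    - [0, 0, 0]
    - [0, 0, 0]
    - [0, 0, 0]
    - [0, 0, 0]
    - [0, 0, 0]
    - [0, 0, 0]
    - [0, 0, 0]
    - [0, 0, 0]
  delta_pos:
    - [-0.015, 0, 0.003]
    - [-0.035, 0, 0.003]
    - [-0.06, 0, 0.003]
    - [-0.085, 0, 0.004]
    - [-0.107, 0, 0.006]
    - [-0.122, 0, 0.012]
    - [-0.135, 0, 0.021]
    - [-0.145, 0, 0.033]
    - [-0.151, 0, 0.045]
    - [-0.155, 0, 0.053]
    - [-0.155, 0, 0.054]
    - [-0.155, 0, 0.015]
  gripper: [1, 1, 1, 1, 1, 1, 1, 1, 1, 1, 1, 1]

```text
time: 26.87
position: [0.5039, 0.1648, 0.0876]
tool_rot: [0.994, -0.113, -0.008, 0.002]
ft_force: [-0.3, 0.3, -0.6]
grip_width: 0.0005
grip_force: 0.0
```

arm_command:
  delta_rot:
    - [0, 0, -7]
    - [0, 0, -14]
    - [0, 0, -20.3]
    - [0, 0, -20.3]
    - [0, 0, -20.3]
    - [0, 0, -20.3]
    - [0, 0, -20.3]
    - [0, 0, -20.3]
    - [0, 0, -20.3]
    - [0, 0, -20.3]
  delta_pos:
    - [0, 0, -0.04]
    - [-0.03, 0, -0.08]
    - [-0.06, 0, -0.11]
    - [-0.09, 0, -0.14]
    - [-0.12, 0, -0.17]
    - [-0.15, 0, -0.2]
    - [-0.18, 0, -0.2]
    - [-0.18, 0, -0.2]
    - [-0.18, 0, -0.2]
    - [-0.18, 0, -0.2]
  gripper: [-1, -1, -1, -1, -1, -1, -1, -1, -1, -1]

```text
time: 27.7
position: [0.334, 0.2059, 0.2952]
tool_rot: [0.998, 0.065, 0.002, -0.0]
ft_force: [-0.1, -0.4, 0.1]
grip_width: 0.0591
grip_force: 0.0
```

Run:
```python
from h import *
t=viewer.camera("top"); s=viewer.camera("scene")
cv2.imwrite("pics/top8.png",t["pixels"])
a=cv2.resize(t["pixels"][130:220,260:480],(800,327),interpolation=cv2.INTER_CUBIC)
b=cv2.resize(s["pixels"][120:270,230:400],(310,273)); 
cv2.imwrite("pics/o8.png",np.vstack([a,np.hstack([b,cv2.resize(t["pixels"][175:235,200:280],(364,273)),np.zeros((273,126,3),np.uint8)])]))
print(tool()[1]["position"])
```

```text
[0.33410494 0.205666   0.29416243]
```

View pics/o8.png

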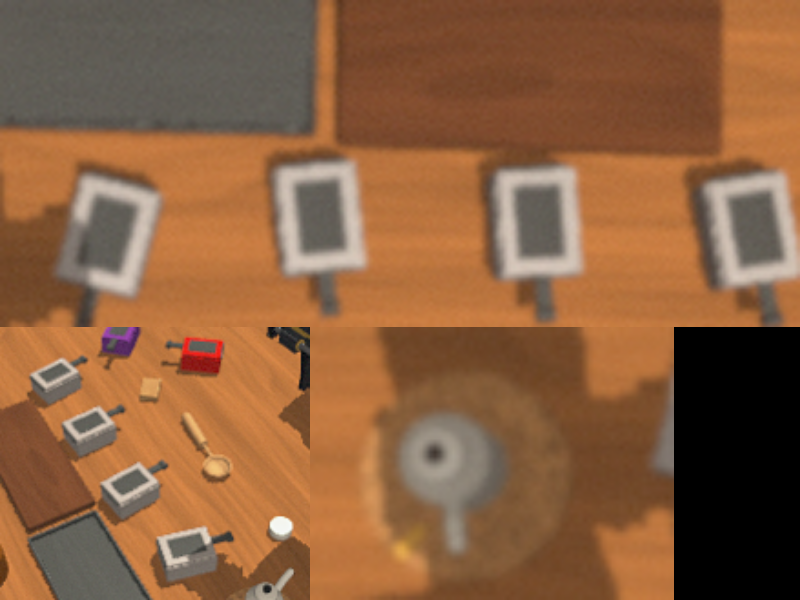

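All four lids are shut. Measuring the tins for the carry, with tins 3 and 4 going to the tray and tins 1 and 2 to the board.

Run:
```python
from h import *
c=viewer.camera("top")
f=lambda x,y,z:w(c,260+x/3.636,130+y/3.636,z)[:2]
for n,q in [(1,[(82,175),(160,192),(135,297),(57,280)]),(2,[(273,165),(355,158),(366,268),(286,277)]),(3,[(492,170),(577,166),(582,272),(499,279)]),(4,[(698,183),(787,172),(805,278),(717,289)])]:
    q=np.array([f(*p,.042) for p in q]); d=(q[0]+q[1]-q[2]-q[3]);e=q[0]+q[3]-q[1]-q[2]
    print(n,q.mean(0).round(4),np.degrees(np.arctan2(d[1],d[0])).round(1),(np.degrees(np.arctan2(e[1],e[0]))-90).round(1))
plan((.534,-.161,.10),-84.5)
```

```text
1 [0.5159 0.1634] -11.7 -11.0
2 [0.534  0.0043] 7.1 7.0
3 [ 0.5343 -0.16  ] 3.5 5.1
4 [ 0.5314 -0.3221] 9.5 8.4
pos [0.1514, 0.3892, 0.1939] rot [0.01, -0.01, 1.86] t 27.85
```

arm_command:
  delta_rot:
    - [0, 0, 2]
    - [0, 0, 2]
    - [0, 0, 2]
    - [0, 0, 2]
    - [0, 0, 2]
    - [0, 0, 2]
    - [0, 0, 2]
    - [0, 0, 2]
    - [0, 0, 2]
    - [0, 0, 2]
    - [0, 0, 2]
    - [0, 0, 2]
  delta_pos:
    - [0.151, 0.388, 0.12]
    - [0.151, 0.388, 0.12]
    - [0.151, 0.388, 0.12]
    - [0.151, 0.388, 0.12]
    - [0.151, 0.388, 0.12]
    - [0.151, 0.388, 0.12]
    - [0.151, 0.388, 0.12]
    - [0.151, 0.388, 0.12]
    - [0.151, 0.388, 0.16]
    - [0.151, 0.388, 0.19]
    - [0.151, 0.388, 0.193]
    - [0.151, 0.388, 0.193]
  gripper: [-1, -1, -1, -1, -1, -1, -1, -1, -1, -1, -1, -1]

```text
time: 28.85
position: [0.5328, -0.1634, 0.0955]
tool_rot: [0.999, 0.045, -0.002, -0.001]
ft_force: [-0.4, 0.3, -0.3]
grip_width: 0.0871
grip_force: 0.0
```

Run:
```python
from h import *
viewer.camera("top");viewer.camera("top");print(tool()[1]["position"]);plan((.534,-.160,.013),-85.5)
```

```text
[ 0.53180355 -0.16157505  0.09678867]
pos [0.0028, -0.0011, 0.0838] rot [-0.18, 0.3, 0.71] t 28.95
```

arm_command:
  delta_rot:
    - [0, 0, 0.5]
    - [0, 0, 0.5]
    - [0, 0, 0.5]
    - [0, 0, 0.5]
    - [0, 0, 0.5]
    - [0, 0, 0.5]
    - [0, 0, 0.5]
    - [0, 0, 0.5]
    - [0, 0, 0.5]
    - [0, 0, 0.5]
    - [0, 0, 0.5]
  delta_pos:
    - [0.001, 0, 0.03]
    - [0.001, 0, 0.06]
    - [0.001, 0, 0.08]
    - [0.001, 0, 0.087]
    - [0.001, 0, 0.087]
    - [0.001, 0, 0.087]
    - [0.001, 0, 0.087]
    - [0.001, 0, 0.087]
    - [0.001, 0, 0.087]
    - [0.001, 0, 0.087]
    - [0.001, 0, 0.087]
  gripper: [-1, -1, -1, -1, -1, 1, 1, 1, 1, 1, 1]
  grip_force: 30

```text
time: 29.87
position: [0.5342, -0.1599, 0.0151]
tool_rot: [0.999, 0.043, 0.001, 0.001]
ft_force: [0.4, -0.8, 6.2]
grip_width: 0.0617
grip_force: 30.0
```

Run:
```python
from h import *
print(tool()[1]["position"]);plan((.664,.087,.018),-90)
```

```text
[ 0.5342386  -0.15992624  0.0150979 ]
pos [0.1505, -0.2348, -0.003] rot [0.08, -0.12, 4.94] t 29.87
```

arm_command:
  delta_rot:
    - [0, 0, 0]
    - [0, 0, 0]
    - [0, 0, 1]
    - [0, 0, 2]
    - [0, 0, 3]
    - [0, 0, 4]
    - [0, 0, 5]
    - [0, 0, 5]
    - [0, 0, 5]
    - [0, 0, 5]
    - [0, 0, 5]
    - [0, 0, 5]
  delta_pos:
    - [0, 0, -0.03]
    - [0, 0, -0.06]
    - [0.015, -0.025, -0.07]
    - [0.034, -0.055, -0.07]
    - [0.055, -0.085, -0.07]
    - [0.075, -0.117, -0.07]
    - [0.095, -0.15, -0.07]
    - [0.115, -0.182, -0.07]
    - [0.135, -0.21, -0.07]
    - [0.1505, -0.235, -0.07]
    - [0.1505, -0.235, -0.07]
    - [0.1505, -0.235, -0.07]
  gripper: [1, 1, 1, 1, 1, 1, 1, 1, 1, 1, 1, 1]

```text
time: 30.87
position: [0.6624, 0.0898, 0.0826]
tool_rot: [1.0, 0.001, -0.001, -0.0]
ft_force: [-0.7, -1.0, -4.9]
grip_width: 0.0615
grip_force: 30.0
```

Run:
```python
from h import *
viewer.camera("top");viewer.camera("top");o=tool()[1];print(o["position"],o["grip_width"],o["ft_force"]);plan((.664,.087,.020),-90)
```

```text
[0.66150608 0.08749914 0.08271991] 0.06172150105166853 [-0.59109794  0.25627729 -4.15979144]
pos [0.0027, 0.0005, 0.0627] rot [0.02, 0.21, -0.06] t 30.97
```

Holding at 4.2 N. Lowering it onto the tray, releasing, rising.

arm_command:
  delta_rot:
    - [0, 0, 0]
    - [0, 0, 0]
    - [0, 0, 0]
    - [0, 0, 0]
    - [0, 0, 0]
    - [0, 0, 0]
    - [0, 0, 0]
    - [0, 0, 0]
    - [0, 0, 0]
    - [0, 0, 0]
    - [0, 0, 0]
    - [0, 0, 0]
  delta_pos:
    - [0.002, 0, 0.025]
    - [0.002, 0, 0.045]
    - [0.002, 0, 0.058]
    - [0.002, 0, 0.064]
    - [0.002, 0, 0.064]
    - [0.002, 0, 0.064]
    - [0.002, 0, 0.064]
    - [0.002, 0, 0.064]
    - [0.002, 0, 0.05]
    - [0.002, 0, 0.02]
    - [0.002, 0, -0.02]
    - [0.002, 0, -0.05]
  gripper: [1, 1, 1, 1, 1, -0.85, -0.85, -0.85, -0.85, -0.85, -0.85, -0.85]

```text
time: 31.97
position: [0.6662, 0.0877, 0.1377]
tool_rot: [1.0, -0.001, 0.002, 0.0]
ft_force: [0.3, 0.4, 0.6]
grip_width: 0.0801
grip_force: 0.0
```

Run:
```python
from h import *
o=tool()[1];print(o["position"],o["grip_width"]);plan((.5315,-.322,.10),-81)
```

```text
[0.66619919 0.08774693 0.13767601] 0.08009602444684742
pos [-0.1343, 0.4099, 0.0373] rot [0.02, -0.18, -9.07] t 31.97
```

arm_command:
  delta_rot:
    - [0, 0, -5]
    - [0, 0, -9]
    - [0, 0, -9]
    - [0, 0, -9]
    - [0, 0, -9]
    - [0, 0, -9]
    - [0, 0, -9]
    - [0, 0, -9]
    - [0, 0, -9]
    - [0, 0, -9]
    - [0, 0, -9]
    - [0, 0, -9]
  delta_pos:
    - [-0.134, 0.41, -0.01]
    - [-0.134, 0.41, -0.01]
    - [-0.134, 0.41, -0.01]
    - [-0.134, 0.41, 0]
    - [-0.134, 0.41, 0]
    - [-0.134, 0.41, 0]
    - [-0.134, 0.41, 0]
    - [-0.134, 0.41, 0]
    - [-0.134, 0.41, 0.01]
    - [-0.134, 0.41, 0.03]
    - [-0.134, 0.41, 0.037]
    - [-0.134, 0.41, 0.037]
  gripper: [-1, -1, -1, -1, -1, -1, -1, -1, -1, -1, -1, -1]

```text
time: 32.97
position: [0.5285, -0.3265, 0.0959]
tool_rot: [0.997, 0.075, -0.001, 0.0]
ft_force: [-0.1, -0.2, -0.5]
grip_width: 0.0869
grip_force: 0.0
```

Run:
```python
from h import *
viewer.camera("top")
t=viewer.camera("top");cv2.imwrite("pics/top9.png",t["pixels"]);plan((.5315,-.322,.013),-81)
# is tin still where expected? compare wrist edges numerically: bright-rim pixels near expected corners
c=wrist();g=cv2.cvtColor(c["pixels"],cv2.COLOR_BGR2HSV)
m=(g[...,1]<60)&(g[...,2]>90); m[210:]=0
n,l,st,ce=cv2.connectedComponentsWithStats(m.astype(np.uint8))
for i in range(1,n):
    if st[i,4]>400:
        (u,v),sz,an=cv2.minAreaRect(np.argwhere(l==i)[:,::-1].astype(np.float32)); print((u,v),sz,an,w(c,u,v,.042)[:2].round(4))
```

```text
pos [0.0012, -0.0005, 0.0845] rot [-0.02, -0.02, -0.2] t 33.07
(318.0, 183.0) (52.0, 76.0) 90.0 [ 0.5546 -0.3189]
```

arm_command:
  delta_rot:
    - [0, 0, 0]
    - [0, 0, 0]
    - [0, 0, 0]
    - [0, 0, 0]
    - [0, 0, 0]
    - [0, 0, 0]
    - [0, 0, 0]
    - [0, 0, 0]
    - [0, 0, 0]
    - [0, 0, 0]
    - [0, 0, 0]
  delta_pos:
    - [0.001, 0, 0.03]
    - [0.001, 0, 0.06]
    - [0.001, 0, 0.08]
    - [0.001, 0, 0.085]
    - [0.001, 0, 0.085]
    - [0.001, 0, 0.085]
    - [0.001, 0, 0.085]
    - [0.001, 0, 0.085]
    - [0.001, 0, 0.085]
    - [0.001, 0, 0.085]
    - [0.001, 0, 0.085]
  gripper: [-1, -1, -1, -1, -1, 1, 1, 1, 1, 1, 1]
  grip_force: 30

```text
time: 34.03
position: [0.5325, -0.3231, 0.0132]
tool_rot: [0.997, 0.078, 0.001, 0.001]
ft_force: [-0.2, -0.8, 5.1]
grip_width: 0.0618
grip_force: 29.9
```

Run:
```python
from h import *
print(tool()[1]["position"]);plan((.664,.227,.02),-90)
```

```text
[ 0.53252816 -0.32314527  0.01323674]
pos [0.2153, -0.523, -0.0078] rot [0.15, -0.12, 8.94] t 34.03
```

arm_command:
  delta_rot:
    - [0, 0, 0]
    - [0, 0, 0]
    - [0, 0, 1]
    - [0, 0, 2]
    - [0, 0, 3]
    - [0, 0, 4]
    - [0, 0, 5]
    - [0, 0, 6]
    - [0, 0, 7]
    - [0, 0, 8]
    - [0, 0, 9]
    - [0, 0, 9]
  delta_pos:
    - [0, 0, -0.03]
    - [0, 0, -0.06]
    - [0.013, -0.033, -0.085]
    - [0.027, -0.066, -0.085]
    - [0.04, -0.1, -0.085]
    - [0.054, -0.133, -0.085]
    - [0.067, -0.167, -0.085]
    - [0.081, -0.2, -0.085]
    - [0.094, -0.233, -0.085]
    - [0.108, -0.267, -0.085]
    - [0.121, -0.3, -0.085]
    - [0.135, -0.333, -0.085]
  gripper: [1, 1, 1, 1, 1, 1, 1, 1, 1, 1, 1, 1]

```text
time: 35.03
position: [0.612, 0.0299, 0.0959]
tool_rot: [1.0, -0.001, -0.002, -0.0]
ft_force: [-0.5, 0.2, -3.6]
grip_width: 0.0615
grip_force: 29.9
```

Run:
```python
from h import *
o=tool()[1];print(o["position"],o["grip_width"],o["ft_force"]);plan((.664,.227,.09),-90)
```

```text
[0.61199413 0.02991874 0.09594866] 0.06145995702549269 [-0.52834649  0.16585074 -3.57549694]
pos [0.0516, -0.1972, 0.0059] rot [-0.04, 0.19, -0.13] t 35.03
```

arm_command:
  delta_rot:
    - [0, 0, 0]
    - [0, 0, 0]
    - [0, 0, 0]
    - [0, 0, 0]
    - [0, 0, 0]
    - [0, 0, 0]
    - [0, 0, 0]
    - [0, 0, 0]
    - [0, 0, 0]
  delta_pos:
    - [0.012, -0.033, 0]
    - [0.02, -0.067, 0]
    - [0.03, -0.1, 0]
    - [0.04, -0.133, 0]
    - [0.048, -0.165, 0]
    - [0.051, -0.19, 0]
    - [0.051, -0.19, 0]
    - [0.051, -0.19, 0]
    - [0.051, -0.19, 0]
  gripper: [1, 1, 1, 1, 1, 1, 1, 1, 1]

```text
time: 35.78
position: [0.6632, 0.2174, 0.0957]
tool_rot: [1.0, -0.0, -0.002, 0.001]
ft_force: [-0.5, -0.2, -4.0]
grip_width: 0.0617
grip_force: 29.9
```

Run:
```python
from h import *
viewer.camera("top");viewer.camera("top");o=tool()[1];print(o["position"],o["grip_width"],o["ft_force"]);plan((.664,.227,.0185),-90)
```

```text
[0.66385931 0.2164527  0.09625232] 0.062110237055596845 [-0.49989396 -0.62102638 -3.61634293]
pos [0.0003, -0.0106, 0.0777] rot [0.04, 0.12, -0.16] t 35.88
```

arm_command:
  delta_rot:
    - [0, 0, 0]
    - [0, 0, 0]
    - [0, 0, 0]
    - [0, 0, 0]
    - [0, 0, 0]
    - [0, 0, 0]
    - [0, 0, 0]
    - [0, 0, 0]
    - [0, 0, 0]
    - [0, 0, 0]
    - [0, 0, 0]
    - [0, 0, 0]
  delta_pos:
    - [0, -0.01, 0.03]
    - [0, -0.01, 0.055]
    - [0, -0.01, 0.07]
    - [0, -0.01, 0.077]
    - [0, -0.01, 0.077]
    - [0, -0.01, 0.077]
    - [0, -0.01, 0.077]
    - [0, -0.01, 0.077]
    - [0, -0.01, 0.06]
    - [0, -0.01, 0.03]
    - [0, -0.01, -0.01]
    - [0, -0.01, -0.04]
  gripper: [1, 1, 1, 1, 1, -0.85, -0.85, -0.85, -0.85, -0.85, -0.85, -0.85]

```text
time: 36.88
position: [0.666, 0.2281, 0.1408]
tool_rot: [1.0, -0.001, 0.002, -0.0]
ft_force: [0.3, 0.1, 0.9]
grip_width: 0.0804
grip_force: 0.0
```

Run:
```python
from h import *
o=tool()[1];print(o["position"],o["grip_width"]);plan((.516,.1634,.10),-101.5)
```

```text
[0.66603414 0.22810721 0.14080876] 0.08042839693873598
pos [-0.1501, 0.0649, 0.0401] rot [-0.07, -0.24, 11.42] t 36.88
```

arm_command:
  delta_rot:
    - [0, 0, 6]
    - [0, 0, 11.4]
    - [0, 0, 11.4]
    - [0, 0, 11.4]
    - [0, 0, 11.4]
    - [0, 0, 11.4]
    - [0, 0, 11.4]
    - [0, 0, 11.4]
    - [0, 0, 11.4]
  delta_pos:
    - [-0.04, 0.02, 0]
    - [-0.08, 0.035, 0]
    - [-0.11, 0.05, 0]
    - [-0.15, 0.065, 0.01]
    - [-0.15, 0.065, 0.03]
    - [-0.15, 0.065, 0.04]
    - [-0.15, 0.065, 0.04]
    - [-0.15, 0.065, 0.04]
    - [-0.15, 0.065, 0.04]
  gripper: [-1, -1, -1, -1, -1, -1, -1, -1, -1]

```text
time: 37.63
position: [0.5175, 0.1635, 0.0979]
tool_rot: [0.995, -0.1, 0.002, -0.0]
ft_force: [-0.4, 0.5, 0.2]
grip_width: 0.0872
grip_force: 0.0
```

Run:
```python
from h import *
t=viewer.camera("top");cv2.imwrite("pics/top10.png",t["pixels"]);plan((.516,.1634,.013),-101.5)
```

```text
pos [-0.0015, 0.0005, 0.0849] rot [-0.07, -0.22, 0.04] t 37.68
```

arm_command:
  delta_rot:
    - [0, 0, 0]
    - [0, 0, 0]
    - [0, 0, 0]
    - [0, 0, 0]
    - [0, 0, 0]
    - [0, 0, 0]
    - [0, 0, 0]
    - [0, 0, 0]
    - [0, 0, 0]
    - [0, 0, 0]
    - [0, 0, 0]
  delta_pos:
    - [-0.002, 0, 0.03]
    - [-0.002, 0, 0.06]
    - [-0.002, 0, 0.08]
    - [-0.002, 0, 0.085]
    - [-0.002, 0, 0.085]
    - [-0.002, 0, 0.085]
    - [-0.002, 0, 0.085]
    - [-0.002, 0, 0.085]
    - [-0.002, 0, 0.085]
    - [-0.002, 0, 0.085]
    - [-0.002, 0, 0.085]
  gripper: [-1, -1, -1, -1, -1, 1, 1, 1, 1, 1, 1]

```text
time: 38.6
position: [0.5135, 0.1641, 0.0131]
tool_rot: [0.995, -0.1, 0.001, -0.001]
ft_force: [0.2, 2.8, 6.1]
grip_width: 0.0624
grip_force: 29.9
```

Run:
```python
from h import *
o=tool()[1];print(o["position"],o["grip_width"]);plan((.655,-.228,.1),-90)
```

```text
[0.51352604 0.16405729 0.01308663] 0.06238247085187474
pos [0.2172, 0.3558, -0.087] rot [-0.07, -0.14, -11.53] t 38.6
```

arm_command:
  delta_rot:
    - [0, 0, 0]
    - [0, 0, 0]
    - [0, 0, -1]
    - [0, 0, -2]
    - [0, 0, -3]
    - [0, 0, -4]
    - [0, 0, -5.5]
    - [0, 0, -7]
    - [0, 0, -8.5]
    - [0, 0, -10]
    - [0, 0, -11.5]
    - [0, 0, -11.5]
  delta_pos:
    - [0, 0, -0.03]
    - [0, 0, -0.06]
    - [0.01, 0.02, -0.085]
    - [0.03, 0.05, -0.085]
    - [0.05, 0.08, -0.085]
    - [0.07, 0.115, -0.085]
    - [0.09, 0.147, -0.085]
    - [0.11, 0.18, -0.085]
    - [0.13, 0.213, -0.085]
    - [0.15, 0.246, -0.085]
    - [0.17, 0.278, -0.085]
    - [0.19, 0.311, -0.085]
  gripper: [1, 1, 1, 1, 1, 1, 1, 1, 1, 1, 1, 1]

```text
time: 39.6
position: [0.6356, -0.1805, 0.0955]
tool_rot: [1.0, 0.001, -0.002, -0.001]
ft_force: [0.3, 0.5, -5.0]
grip_width: 0.062
grip_force: 29.8
```

arm_command:
  delta_rot:
    - [0, 0, 0]
    - [0, 0, 0]
    - [0, 0, 0]
    - [0, 0, 0]
    - [0, 0, 0]
  delta_pos:
    - [0.015, 0.03, 0]
    - [0.017, 0.047, 0]
    - [0.017, 0.047, 0]
    - [0.017, 0.047, 0]
    - [0.017, 0.047, 0]
  gripper: [1, 1, 1, 1, 1]

```text
time: 40.02
position: [0.652, -0.2246, 0.0954]
tool_rot: [1.0, 0.0, -0.002, -0.001]
ft_force: [-0.3, 0.3, -4.6]
grip_width: 0.0617
grip_force: 29.8
```

Run:
```python
from h import *
viewer.camera("top");viewer.camera("top");o=tool()[1];print(o["position"],o["grip_width"],o["ft_force"]);plan((.655,-.228,.0295),-90)
```

```text
[ 0.65271944 -0.22413849  0.09616624] 0.06233249029310429 [-0.08176852 -1.27568857 -5.14847159]
pos [0.0025, 0.004, 0.0667] rot [-0.1, 0.15, 0.11] t 40.12
```

arm_command:
  delta_rot:
    - [0, 0, 0]
    - [0, 0, 0]
    - [0, 0, 0]
    - [0, 0, 0]
    - [0, 0, 0]
    - [0, 0, 0]
    - [0, 0, 0]
    - [0, 0, 0]
    - [0, 0, 0]
    - [0, 0, 0]
    - [0, 0, 0]
    - [0, 0, 0]
  delta_pos:
    - [0.002, 0.003, 0.025]
    - [0.002, 0.003, 0.045]
    - [0.002, 0.003, 0.06]
    - [0.002, 0.003, 0.067]
    - [0.002, 0.003, 0.067]
    - [0.002, 0.003, 0.067]
    - [0.002, 0.003, 0.067]
    - [0.002, 0.003, 0.067]
    - [0.002, 0.003, 0.05]
    - [0.002, 0.003, 0.02]
    - [0.002, 0.003, -0.02]
    - [0.002, 0.003, -0.05]
  gripper: [1, 1, 1, 1, 1, -0.85, -0.85, -0.85, -0.85, -0.85, -0.85, -0.85]

```text
time: 41.12
position: [0.6571, -0.2297, 0.1506]
tool_rot: [1.0, 0.0, 0.002, 0.001]
ft_force: [1.6, -1.1, -0.0]
grip_width: 0.0803
grip_force: 0.0
```

Run:
```python
from h import *
o=tool()[1];print(o["position"],o["grip_width"]);plan((.534,.0043,.10),-83)
```

```text
[ 0.65711107 -0.22970051  0.1505585 ] 0.0803230940751762
pos [-0.1232, -0.2341, 0.0497] rot [0.12, -0.2, -6.98] t 41.12
```

arm_command:
  delta_rot:
    - [0, 0, -4]
    - [0, 0, -7]
    - [0, 0, -7]
    - [0, 0, -7]
    - [0, 0, -7]
    - [0, 0, -7]
    - [0, 0, -7]
    - [0, 0, -7]
    - [0, 0, -7]
    - [0, 0, -7]
    - [0, 0, -7]
  delta_pos:
    - [-0.02, -0.035, 0]
    - [-0.04, -0.07, 0]
    - [-0.06, -0.105, 0]
    - [-0.08, -0.14, 0]
    - [-0.1, -0.175, 0]
    - [-0.12, -0.21, 0.01]
    - [-0.123, -0.234, 0.03]
    - [-0.123, -0.234, 0.05]
    - [-0.123, -0.234, 0.05]
    - [-0.123, -0.234, 0.05]
    - [-0.123, -0.234, 0.05]
  gripper: [-1, -1, -1, -1, -1, -1, -1, -1, -1, -1, -1]

```text
time: 42.03
position: [0.5346, 0.004, 0.0982]
tool_rot: [0.998, 0.061, 0.002, 0.0]
ft_force: [-0.8, 0.6, -1.0]
grip_width: 0.087
grip_force: 0.0
```

Run:
```python
from h import *
t=viewer.camera("top");c=wrist();im=c["pixels"].copy()
u=proj(c,(.534,.0043,.042));cv2.drawMarker(im,tuple(int(x) for x in u),(0,255,0),0,12)
cv2.imwrite("pics/o11.png",np.vstack([cv2.resize(t["pixels"][100:235,200:480],(800,386)),np.hstack([im[60:260,:],np.zeros((200,160,3),np.uint8)])]));plan((.534,.0043,.013),-83)
```

```text
pos [-0.0007, -0.0007, 0.0853] rot [0.07, -0.19, -0.05] t 42.13
```

View pics/o11.png

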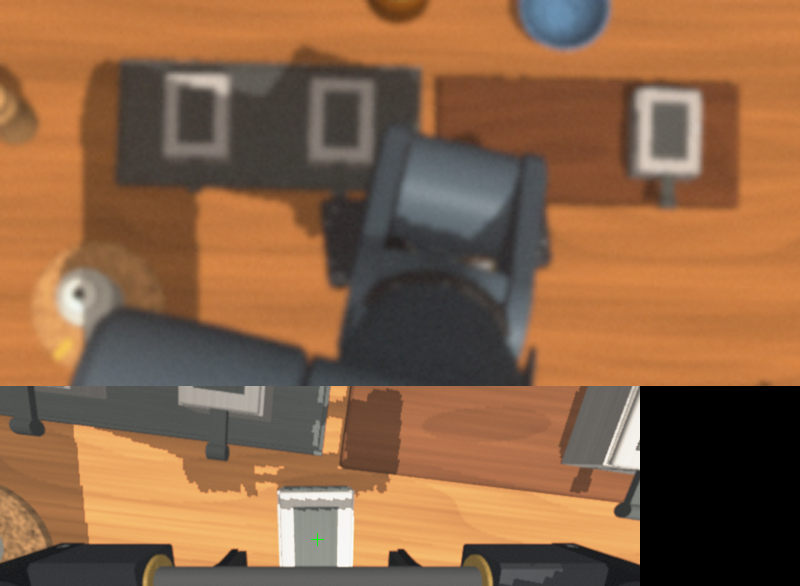

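Two tins are shut in the tray and one on the board, and tin 2 is centred between the fingers. Carrying the last one.

arm_command:
  delta_rot:
    - [0, 0, 0]
    - [0, 0, 0]
    - [0, 0, 0]
    - [0, 0, 0]
    - [0, 0, 0]
    - [0, 0, 0]
    - [0, 0, 0]
    - [0, 0, 0]
    - [0, 0, 0]
    - [0, 0, 0]
    - [0, 0, 0]
  delta_pos:
    - [-0.001, 0, 0.03]
    - [-0.001, 0, 0.06]
    - [-0.001, 0, 0.08]
    - [-0.001, 0, 0.085]
    - [-0.001, 0, 0.085]
    - [-0.001, 0, 0.085]
    - [-0.001, 0, 0.085]
    - [-0.001, 0, 0.085]
    - [-0.001, 0, 0.085]
    - [-0.001, 0, 0.085]
    - [-0.001, 0, 0.085]
  gripper: [-1, -1, -1, -1, -1, 1, 1, 1, 1, 1, 1]

```text
time: 43.05
position: [0.5324, 0.0047, 0.0129]
tool_rot: [0.998, 0.061, 0.001, 0.0]
ft_force: [0.1, 0.0, 5.5]
grip_width: 0.0618
grip_force: 30.0
```

Run:
```python
from h import *
o=tool()[1];print(o["position"],o["grip_width"]);plan((.655,-.088,.1),-90)
```

```text
[0.53243455 0.00470966 0.012897  ] 0.061758329363844455
pos [0.1104, 0.107, -0.0869] rot [0.02, -0.09, 7.03] t 43.05
```

arm_command:
  delta_rot:
    - [0, 0, 0]
    - [0, 0, 0]
    - [0, 0, 1]
    - [0, 0, 2]
    - [0, 0, 4]
    - [0, 0, 6]
    - [0, 0, 7]
    - [0, 0, 7]
    - [0, 0, 7]
    - [0, 0, 7]
    - [0, 0, 7]
  delta_pos:
    - [0, 0, -0.03]
    - [0, 0, -0.06]
    - [0.02, 0.02, -0.07]
    - [0.04, 0.04, -0.07]
    - [0.06, 0.06, -0.07]
    - [0.08, 0.08, -0.07]
    - [0.1, 0.1, -0.07]
    - [0.11, 0.107, -0.07]
    - [0.11, 0.107, -0.07]
    - [0.11, 0.107, -0.07]
    - [0.11, 0.107, -0.07]
  gripper: [1, 1, 1, 1, 1, 1, 1, 1, 1, 1, 1]

```text
time: 43.97
position: [0.6517, -0.0869, 0.0807]
tool_rot: [1.0, 0.0, -0.002, -0.001]
ft_force: [0.1, 0.9, -4.4]
grip_width: 0.0617
grip_force: 30.0
```

Run:
```python
from h import *
viewer.camera("top");viewer.camera("top");o=tool()[1];print(o["position"],o["grip_width"],o["ft_force"]);plan((.655,-.088,.029),-90)
```

```text
[ 0.65215877 -0.0867742   0.08125321] 0.06162037830562168 [ 0.26075328  0.23185377 -4.56176836]
pos [0.003, 0.0013, 0.0522] rot [-0.06, 0.19, 0.07] t 44.07
```

arm_command:
  delta_rot:
    - [0, 0, 0]
    - [0, 0, 0]
    - [0, 0, 0]
    - [0, 0, 0]
    - [0, 0, 0]
    - [0, 0, 0]
    - [0, 0, 0]
    - [0, 0, 0]
    - [0, 0, 0]
    - [0, 0, 0]
    - [0, 0, 0]
    - [0, 0, 0]
  delta_pos:
    - [0.002, 0.001, 0.02]
    - [0.002, 0.001, 0.035]
    - [0.002, 0.001, 0.047]
    - [0.002, 0.001, 0.053]
    - [0.002, 0.001, 0.053]
    - [0.002, 0.001, 0.053]
    - [0.002, 0.001, 0.053]
    - [0.002, 0.001, 0.053]
    - [0.002, 0.001, 0.04]
    - [0.002, 0.001, 0.01]
    - [0.002, 0.001, -0.03]
    - [0.002, 0.001, -0.065]
  gripper: [1, 1, 1, 1, 1, -0.85, -0.85, -0.85, -0.85, -0.85, -0.85, -0.85]

```text
time: 45.07
position: [0.6563, -0.0891, 0.1496]
tool_rot: [1.0, 0.0, 0.0, 0.0]
ft_force: [0.6, -0.7, 0.9]
grip_width: 0.0802
grip_force: 0.0
```

Run:
```python
from h import *
o=tool()[1];print(o["position"],o["grip_width"]);plan((.42,.20,.25),-58)
```

```text
[ 0.65625555 -0.08909326  0.14960691] 0.0801660034328509
pos [-0.2361, -0.2892, -0.1007] rot [0.03, -0.04, -31.98] t 45.07
```

arm_command:
  delta_rot:
    - [0, 0, -7]
    - [0, 0, -14]
    - [0, 0, -21]
    - [0, 0, -28]
    - [0, 0, -32]
    - [0, 0, -32]
    - [0, 0, -32]
    - [0, 0, -32]
    - [0, 0, -32]
    - [0, 0, -32]
    - [0, 0, -32]
    - [0, 0, -32]
  delta_pos:
    - [-0.02, -0.02, -0.03]
    - [-0.04, -0.05, -0.05]
    - [-0.06, -0.08, -0.07]
    - [-0.08, -0.115, -0.1]
    - [-0.1, -0.15, -0.1]
    - [-0.12, -0.185, -0.1]
    - [-0.14, -0.22, -0.1]
    - [-0.16, -0.255, -0.1]
    - [-0.176, -0.29, -0.1]
    - [-0.176, -0.325, -0.1]
    - [-0.176, -0.36, -0.1]
    - [-0.176, -0.395, -0.1]
  gripper: [-1, -1, -1, -1, -1, -1, -1, -1, -1, -1, -1, -1]

```text
time: 46.07
position: [0.4795, 0.3077, 0.249]
tool_rot: [0.961, 0.276, 0.001, -0.0]
ft_force: [-0.4, -0.7, -0.5]
grip_width: 0.087
grip_force: 0.0
```

arm_command:
  delta_rot:
    - [0, 0, 0]
    - [0, 0, 0]
    - [0, 0, 0]
  delta_pos:
    - [0, 0, 0]
    - [0, 0, 0]
    - [0, 0, 0]
  gripper: [-1, -1, -1]

```text
time: 46.32
position: [0.4797, 0.3055, 0.2477]
tool_rot: [0.961, 0.276, 0.0, 0.0]
ft_force: [0.1, -0.1, -0.7]
grip_width: 0.087
grip_force: 0.0
```

Run:
```python
from h import *
viewer.camera("top")
plan((.482,.3195,.13),-58)
plan((.482,.3195,.053),-58)
```

```text
pos [0.0096, -0.0112, 0.1175] rot [0.03, -0.0, -0.01] t 46.37
pos [0.0096, -0.0113, 0.1945] rot [0.03, -0.0, -0.01] t 46.37
```

arm_command:
  delta_rot:
    - [0, 0, 0]
    - [0, 0, 0]
    - [0, 0, 0]
    - [0, 0, 0]
    - [0, 0, 0]
    - [0, 0, 0]
    - [0, 0, 0]
    - [0, 0, 0]
    - [0, 0, 0]
    - [0, 0, 0]
    - [0, 0, 0]
    - [0, 0, 0]
  delta_pos:
    - [0.01, -0.011, 0.03]
    - [0.01, -0.011, 0.06]
    - [0.01, -0.011, 0.09]
    - [0.01, -0.011, 0.12]
    - [0.01, -0.011, 0.15]
    - [0.01, -0.011, 0.175]
    - [0.01, -0.011, 0.19]
    - [0.01, -0.011, 0.193]
    - [0.01, -0.011, 0.193]
    - [0.01, -0.011, 0.193]
    - [0.01, -0.011, 0.193]
    - [0.01, -0.011, 0.193]
  gripper: [-1, -1, -1, -1, -1, -1, -1, -1, 0.2, 0.2, 0.2, 0.2]
  grip_force: 15

```text
time: 47.37
position: [0.4837, 0.3207, 0.0555]
tool_rot: [0.961, 0.276, 0.001, -0.0]
ft_force: [-0.1, -0.3, -0.4]
grip_width: 0.0679
grip_force: 0.0
```

arm_command:
  delta_rot:
    - [0, 0, 0]
    - [0, 0, 0]
    - [0, 0, 0]
    - [0, 0, 0]
  delta_pos:
    - [0, 0, 0]
    - [0, 0, 0]
    - [0, 0, 0]
    - [0, 0, 0]
  gripper: [0.5, 0.5, 0.5, 0.5]

```text
time: 47.7
position: [0.4831, 0.3207, 0.0547]
tool_rot: [0.961, 0.276, 0.001, 0.0]
ft_force: [0.4, -1.0, 4.2]
grip_width: 0.0528
grip_force: 15.0
```

arm_command:
  delta_rot:
    - [0, 0, 3]
    - [0, 0, 8]
    - [0, 0, 13]
    - [0, 0, 18]
    - [0, 0, 23]
    - [0, 0, 28]
    - [0, 0, 33]
    - [0, 0, 38]
    - [0, 0, 43]
    - [0, 0, 47]
    - [0, 0, 49]
    - [0, 0, 49]
  delta_pos:
    - [0, 0, -0.001]
    - [0, 0, -0.001]
    - [0, 0, -0.001]
    - [0, 0, -0.001]
    - [0, 0, -0.001]
    - [0, 0, -0.001]
    - [0, 0, -0.001]
    - [0, 0, -0.001]
    - [0, 0, -0.001]
    - [0, 0, -0.001]
    - [0, 0, -0.001]
    - [0, 0, 0]
  gripper: [0.5, 0.5, 0.5, 0.5, 0.5, 0.5, 0.5, 0.5, 0.5, 0.5, 0.5, 0.5]

```text
time: 48.7
position: [0.4824, 0.3209, 0.0547]
tool_rot: [0.989, -0.148, -0.0, -0.0]
ft_force: [-2.5, -0.4, 13.8]
grip_width: 0.053
grip_force: 15.0
```

arm_command:
  delta_rot:
    - [0, 0, 0]
    - [0, 0, 0]
    - [0, 0, 0]
    - [0, 0, 0]
    - [0, 0, 0]
    - [0, 0, 0]
    - [0, 0, 0]
    - [0, 0, 0]
    - [0, 0, 0]
    - [0, 0, 0]
    - [0, 0, 0]
    - [0, 0, 0]
  delta_pos:
    - [0, 0, 0]
    - [0, 0, 0]
    - [0, 0, 0]
    - [0, 0, 0]
    - [0, 0, 0]
    - [0, 0, -0.01]
    - [0, 0, -0.03]
    - [0, 0, -0.06]
    - [0, 0, -0.09]
    - [0, 0, -0.12]
    - [0, 0, -0.15]
    - [0, 0, -0.18]
  gripper: [0.5, 0.5, -1, -1, -1, -1, -1, -1, -1, -1, -1, -1]

```text
time: 49.7
position: [0.4822, 0.3203, 0.236]
tool_rot: [0.989, -0.148, 0.0, -0.0]
ft_force: [0.4, 0.3, -0.4]
grip_width: 0.0871
grip_force: 0.0
```

arm_command:
  delta_rot:
    - [0, 0, -7]
    - [0, 0, -14]
    - [0, 0, -21]
    - [0, 0, -28]
    - [0, 0, -35]
    - [0, 0, -35]
    - [0, 0, -35]
    - [0, 0, -35]
    - [0, 0, -35]
    - [0, 0, -35]
    - [0, 0, -35]
  delta_pos:
    - [0, 0.03, -0.02]
    - [0, 0.07, -0.04]
    - [0, 0.11, -0.06]
    - [0, 0.15, -0.06]
    - [0, 0.19, -0.06]
    - [0, 0.23, -0.06]
    - [0, 0.27, -0.06]
    - [0, 0.31, -0.06]
    - [0, 0.35, -0.06]
    - [0, 0.39, -0.06]
    - [0, 0.43, -0.06]
  gripper: [-1, -1, -1, -1, -1, -1, -1, -1, -1, -1, -1]

```text
time: 50.62
position: [0.3561, -0.0911, 0.2946]
tool_rot: [0.988, 0.157, 0.001, 0.0]
ft_force: [1.1, -0.4, -0.1]
grip_width: 0.087
grip_force: 0.0
```

Run:
```python
from h import *
t=viewer.camera("top");print(tool()[1]["position"]);cv2.imwrite("pics/top12.png",t["pixels"])
s=viewer.camera("scene")["pixels"]
a=cv2.resize(t["pixels"][110:170,230:480],(800,192)); b=cv2.resize(t["pixels"][177:235,200:272],(480,387),interpolation=cv2.INTER_CUBIC)
cv2.imwrite("pics/o12.png",np.vstack([a,np.hstack([b,cv2.resize(s[140:350,200:400],(320,387))])]))
```

```text
[ 0.35510661 -0.09932366  0.29476871]
```

View pics/o12.png

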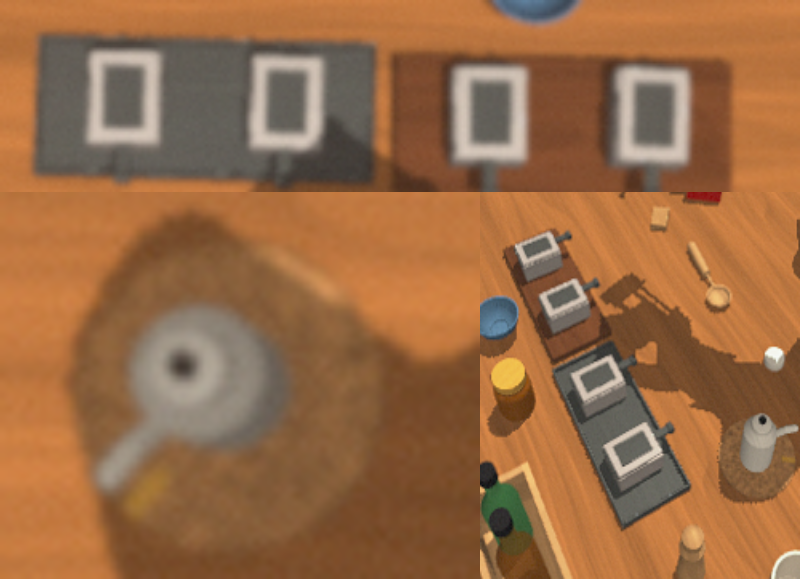

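Run:
```python
from h import *
c=viewer.camera("top");f=lambda x,y,z:w(c,200+x/6.667,177+(y-192)/6.667,z)[:2]
tv=f((72+382)/2,(218+553)/2,.008);tr=np.array([.4806,.320]);m=f(150,493,.008);s=f(106,485,.096);k=f(183,365,.115)
d=m-tr;d/=np.linalg.norm(d);r=s-tr
print("trivet",tv,"mark",m,np.linalg.norm(m-tr),"spout",s,np.linalg.norm(s-k),"knob",k,"along",r@d,"lat",d[0]*r[1]-d[1]*r[0], np.degrees([np.arctan2(d[1],d[0]),np.arctan2(*(s-k)[::-1])]))
sc=viewer.camera("scene"); g=cv2.cvtColor(sc["pixels"],cv2.COLOR_BGR2HSV)
for n,q in [(3,[(88,50),(160,50),(160,145),(88,145)]),(4,[(252,55),(323,55),(322,150),(250,150)]),(5,[(453,66),(527,66),(525,165),(452,165)]),(6,[(615,66),(690,66),(690,167),(617,167)])]:
    print(n,np.mean([w(c,230+x/3.2,110+y/3.2,.05)[:2] for x,y in q],0).round(3))
```

```text
trivet [0.48445342 0.32052643] mark [0.43863033 0.3508361 ] 0.05207992714256064 spout [0.43719712 0.35096525] 0.05600544923671172 knob [0.48339259 0.31930156] along 0.053311367152979856 lat 0.0007445144067513669 [143.69440399 145.5721586 ]
3 [0.664 0.225]
4 [0.663 0.085]
5 [ 0.656 -0.089]
6 [ 0.659 -0.23 ]
```

Spout is within about 1 mm of the mark line, the jug is centred, and all tins are within limits and shut.

```bash
python3 -c "
from rig import robot
print(robot.hand_in())"
```

```text
the job is handed in; nothing more can be done
None
```

I handed the job in at about 51 s, and it returned no verdict: all four tins stood open together, then were shut, with the two free ones now on the board, the two stiff ones in the tray, and the jug's spout about 1 mm off the centre-to-mark line by the last top picture.

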